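Open the cleaner bottle, fit its pump and charge the cylinder washer

ROBOT

A 7-joint arm with a two-finger parallel gripper is mounted at the origin on the work surface. World frame = base frame: x ahead of the robot, y to its left, z up, the work surface at z = 0. Lengths are in m, angles in degrees, forces in N, time in s.
With the tool pointing down it reaches from about 0.425 to 0.875 m from the base axis. Payload 4.7 kg.
Tool frame: the origin (TCP) lies at the centre of the arm's flange, where the gripper is bolted on; the fingertips stand 182 mm ahead of it and the grasp point (between the pads) lies 164 mm ahead of it; z points along the fingers, x is the direction in which the jaws open and shut, and the axes are right-handed (so a half turn about z gives the same grasp; the last joint's range is limited). The gripper opens to 87 mm and grips with 3 to 60 N. Pads are 19 mm wide; open, the fingers measure 117 mm over their backs; the gripper's body (75 mm by 190 mm) begins 51 mm behind the grasp point.
Start: joints at [72.084, 18.392, -4.016, 83.108, 1.295, 78.541, -3.26], TCP at [0.209, -0.616, 0.405] pointing down, gripper open.
Joint ranges: [-163.93, 163.93], [-17.29, 119.83], [-79.2, 71.16], [3.27, 140.29], [-89.18, 269.18], [5.43, 117.66], [-154.24, 154.24]. Speed limits (degrees/s): [147.25, 147.25, 180, 180, 180, 180, 180].

INTERFACE

Orientations are given as [roll, pitch, yaw] about the fixed x, y, z axes, in that order (R = Rz(yaw) Ry(pitch) Rx(roll)).
In Python, from cell import env gives the robot as it stands. The module is installed in compiled form; this text tells all that it offers.
- The arm moves only by the tool carry_out, never from a script. Its argument "increments" is a list of rows, each a list of 5 numbers: the shift along the world's x, y, z in m, then the turn about the world's z in degrees, then the gripper's target within -1 to 1 (shut at 1, half-way at 0, fully open at -1). In form: [[dx, dy, dz, spin, jaw], ...]. A call has 1 to 20 rows; each row is the pose to reach, as a shift and turn from the pose commanded when the call began; what a row does not reach only later rows make up. A row lasts 1/10 s, in which the tool goes at most 50 mm and 8.59 degrees, less where a joint would pass 70% of its speed; a pose out of reach is approached as far as the arm can. A call with a gripper value outside its range is refused whole. The fingers move at their own pace and stop on an object; "grip_force" is the grip in N (left out, the last holds). Time passes only in rows, so rows that repeat a pose let the fingers close. It gives the time, the measured TCP pose, the force and the opening at its end, in the units of the state.
- env.get_obs(): the state, without advancing time (a new reading comes with each control period).
- env.read_camera(name): name is "side" or "top" or "wrist"; returns (picture, depth): 384x512x3 uint8, red, green, blue; 384x512 float32, m along the optical axis (not along the pixel's ray), 0 where there is no reading.
- env.get_calibration(name): a dict with "K" (3x3 intrinsics, pixels), "camera_from_world" (4x4, takes a point from world to camera coordinates); the wrist camera has in their place "T_tool_cam" (4x4, takes a point from camera to tool coordinates, whose origin is the TCP and whose axes are the tool frame's). Camera axes: x right, y down, z forward; pixel columns grow to the right and rows downward; lengths in m; the calibration is good to about 2 mm. A picture is of the moment at which its call begins: read the wrist's pose just before it. get_calibration takes no time and is no camera call.
- env.sign_off(): hands the job in, once; it reports no verdict.
The state is a dict: "time_s": time; "qpos": joint angles; "joint_velocities": joint speeds; "effort": joint torques, N m; "tool_pos": TCP position; "tool_rot": TCP orientation; "force": force on the tool from outside, world axes, zero at the start; "wrist_torque": the same for the moment, N m; "grip_width": finger opening in m.
Only numpy, scipy, OpenCV 4.12 (cv2) and the standard library are available. Lean on these libraries where they do the work, as an engineer would, in place of code of your own. Each camera call takes 0.05 s, during which the arm holds its last target.

TASK

Get the small cylinder washer ready to run: push down and turn off the child-resistant cap of the cleaner bottle and put the cap in the red bin, push the pump head fully down over the bottle's neck with its spout over the filler funnel, and push every small finned cylinder right down onto a wash spigot of the basin, one to a spigot. When all that is done, dose the cleaner with two full strokes of the pump, each pressed down to its stop and let all the way up again. Leave the oil can and the spanner where they are.

Things in the scene. Friction and masses are not known exactly. Their poses are not given: they have to be found in the camera images.
- washer: Wash station bolted to the bench: a steel basin 250 x 250 mm, walls 35 mm high, with four wash spigots; along its -y side stand a filler funnel and a cleaner bottle in a steel cage. Origin at the centre of the basin's underside; z up. The bottle's axis lies at (0, -215) mm in this frame, the funnel at (0, -155) mm. On its +y side a grey pump box 70 mm high.
- neck (a point): On the axis of the white cleaner bottle (76 mm diameter, fixed), at the top of its round 60 mm shoulder, 130 mm above the bench: the rim of the cap (when pressed) and of the pump head rest here. Above it rises the neck, 30 mm high: core 32 mm diameter with three bayonet lugs out to 43 mm diameter, chamfered on top. z up.
- funnel (a point): Centre of the mouth of the steel filler funnel, 32 mm across, its rim 114 mm above the bench, 60 mm from the bottle's axis towards the basin (+y of the washer).
- spigot0 (a point): Wash spigot 0: this point is on its axis at the seat (a 46 mm disc, 20 mm above the bench). The spigot is 30 mm in diameter and rises 40 mm above this point, its top 9 mm tapered to 18 mm. Pitch of the four spigots 110 mm; each is 70 mm from the nearest basin walls.
- spigot1 (a point): Wash spigot 1: this point is on its axis at the seat (a 46 mm disc, 20 mm above the bench). The spigot is 30 mm in diameter and rises 40 mm above this point, its top 9 mm tapered to 18 mm. Pitch of the four spigots 110 mm; each is 70 mm from the nearest basin walls.
- spigot2 (a point): Wash spigot 2: this point is on its axis at the seat (a 46 mm disc, 20 mm above the bench). The spigot is 30 mm in diameter and rises 40 mm above this point, its top 9 mm tapered to 18 mm. Pitch of the four spigots 110 mm; each is 70 mm from the nearest basin walls.
- spigot3 (a point): Wash spigot 3: this point is on its axis at the seat (a 46 mm disc, 20 mm above the bench). The spigot is 30 mm in diameter and rises 40 mm above this point, its top 9 mm tapered to 18 mm. Pitch of the four spigots 110 mm; each is 70 mm from the nearest basin walls.
- cap: Black ribbed child-resistant cap, 54 mm wide, 36.5 mm tall, 50 g; origin at the centre of its underside, z up. Locked at the start, rim 7 mm above the shoulder. Inner spring: 10 N to start pressing, 21 N at the full 7 mm. Pressed 5.5 mm or more it turns anticlockwise from above; after 45 to 75 deg (aim at 60) it lifts straight off; a stop blocks it at 80 deg. Unpressed it neither turns nor lifts.
- pump_head: Grey dispensing pump head, 90 g, standing on the bench: a ribbed collar (sleeve open below) 56 mm outer and 46 mm inner diameter, 37 mm tall and a sprung plunger on top. Origin at the centre of the collar's underside, z up; its spout points along its +x. Fully down, its underside lies on the bottle's shoulder. It goes on at any angle, but its spout must come over the funnel. Overall height 61 mm.
- plunger (a joint): Stroke of the pump's plunger in m: 0 up, 0.012 pressed down to its stop. Its spring takes 4 N to start and 10 N at the stop and lifts it again.
- plunger_top (a point): Centre of the plunger's flat round top, 34 mm in diameter, on the pump head's axis, 61 mm above the head's underside when up. The plunger's button is 8 mm thick; the spout moves with it.
- spout_tip (a point): Outlet of the spout, 60 mm from the pump head's axis along its +x and 27 mm above its underside when the plunger is up. The spout is 8 mm thick and leaves the plunger 57 mm above the head's underside.
- cyl0: Finned aluminium cylinder of a small compressor, upright: 56 mm across the fins, 50 mm tall, bore 34 mm right through, 0.2 kg. Origin at the centre of its underside, z up. None if it is not there this time (2 to 4 of the four are present). Fully on a spigot its underside is on the spigot's seat.
- cyl1: Finned aluminium cylinder of a small compressor, upright: 56 mm across the fins, 50 mm tall, bore 34 mm right through, 0.2 kg. Origin at the centre of its underside, z up. None if it is not there this time (2 to 4 of the four are present). Fully on a spigot its underside is on the spigot's seat.
- cyl2: Finned aluminium cylinder of a small compressor, upright: 56 mm across the fins, 50 mm tall, bore 34 mm right through, 0.2 kg. Origin at the centre of its underside, z up. None if it is not there this time (2 to 4 of the four are present). Fully on a spigot its underside is on the spigot's seat.
- cyl3: Finned aluminium cylinder of a small compressor, upright: 56 mm across the fins, 50 mm tall, bore 34 mm right through, 0.2 kg. Origin at the centre of its underside, z up. None if it is not there this time (2 to 4 of the four are present). Fully on a spigot its underside is on the spigot's seat.
- bin_in (a point): Centre of the inner floor of the red parts bin (fixed), 4 mm above the bench; inside 162 mm along its x and 117 mm along its y, walls 50 mm high.
- oilcan: Steel oil can with a thin conical spout, 68 mm across, 150 mm tall; origin at the centre of its underside. To be left alone.
- spanner: Steel spanner 170 mm long lying flat at the far edge. To be left alone.
There are look-alikes about, which are no part of the job. Leave any brown look-alike of the cyl3 alone. What is shaped like the cap but green is not meant.

How it is judged (in metres and radians):
On the way, in this order (a step that is already met when the one before it is completed fails the run):
1. the cap is pressed down on the bottle against its spring (z of cap in the frame of neck below 0.0028 m and horizontal distance between cap and neck below 0.006 m), for 0.1 s.
2. the cap is off the bottle (distance between cap and neck above 0.06 m), for 0.1 s.
3. the pump head is fully down on the neck, spout over the funnel, plunger up (horizontal distance between pump_head and neck below 0.005 m and z of pump_head in the frame of neck between -0.004 and 0.004 m and angle between pump_head's own z axis and vertical below 0.08 rad and horizontal distance between spout_tip and funnel below 0.016 m and value of joint plunger below 0.002 m), for 0.2 s.
4. first stroke: with every cylinder seated on a spigot and the cap in the bin, the plunger is pressed to its stop (value of joint plunger above 0.0105 m and horizontal distance between pump_head and neck below 0.005 m and z of pump_head in the frame of neck between -0.004 and 0.004 m and angle between pump_head's own z axis and vertical below 0.08 rad and horizontal distance between spout_tip and funnel below 0.016 m and ((horizontal distance between cyl0 and spigot0 below 0.005 m and z of cyl0 in the frame of spigot0 below 0.004 m) or (horizontal distance between cyl0 and spigot1 below 0.005 m and z of cyl0 in the frame of spigot1 below 0.004 m) or (horizontal distance between cyl0 and spigot2 below 0.005 m and z of cyl0 in the frame of spigot2 below 0.004 m) or (horizontal distance between cyl0 and spigot3 below 0.005 m and z of cyl0 in the frame of spigot3 below 0.004 m)) and ((horizontal distance between cyl1 and spigot0 below 0.005 m and z of cyl1 in the frame of spigot0 below 0.004 m) or (horizontal distance between cyl1 and spigot1 below 0.005 m and z of cyl1 in the frame of spigot1 below 0.004 m) or (horizontal distance between cyl1 and spigot2 below 0.005 m and z of cyl1 in the frame of spigot2 below 0.004 m) or (horizontal distance between cyl1 and spigot3 below 0.005 m and z of cyl1 in the frame of spigot3 below 0.004 m)) and ((horizontal distance between cyl2 and spigot0 below 0.005 m and z of cyl2 in the frame of spigot0 below 0.004 m) or (horizontal distance between cyl2 and spigot1 below 0.005 m and z of cyl2 in the frame of spigot1 below 0.004 m) or (horizontal distance between cyl2 and spigot2 below 0.005 m and z of cyl2 in the frame of spigot2 below 0.004 m) or (horizontal distance between cyl2 and spigot3 below 0.005 m and z of cyl2 in the frame of spigot3 below 0.004 m)) and ((horizontal distance between cyl3 and spigot0 below 0.005 m and z of cyl3 in the frame of spigot0 below 0.004 m) or (horizontal distance between cyl3 and spigot1 below 0.005 m and z of cyl3 in the frame of spigot1 below 0.004 m) or (horizontal distance between cyl3 and spigot2 below 0.005 m and z of cyl3 in the frame of spigot2 below 0.004 m) or (horizontal distance between cyl3 and spigot3 below 0.005 m and z of cyl3 in the frame of spigot3 below 0.004 m)) and x of cap in the frame of bin_in between -0.08 and 0.08 m and y of cap in the frame of bin_in between -0.058 and 0.058 m and z of cap in the frame of bin_in between -0.005 and 0.04 m), for 0.1 s.
5. the plunger is let all the way up (value of joint plunger below 0.002 m), for 0.1 s.
6. second stroke: the plunger is pressed to its stop again (value of joint plunger above 0.0105 m), for 0.1 s.
At the end, for the whole second after the job is handed in: cap in the bin; pump head on the bottle (5 mm off axis, 4 mm in height, 0.08 rad tilt at most), spout tip within 16 mm of the funnel's axis, plunger up (2 mm); each cylinder present on a spigot (5 mm off axis, under 4 mm above the seat); all at rest (all of step 3 and ((horizontal distance between cyl0 and spigot0 below 0.005 m and z of cyl0 in the frame of spigot0 below 0.004 m) or (horizontal distance between cyl0 and spigot1 below 0.005 m and z of cyl0 in the frame of spigot1 below 0.004 m) or (horizontal distance between cyl0 and spigot2 below 0.005 m and z of cyl0 in the frame of spigot2 below 0.004 m) or (horizontal distance between cyl0 and spigot3 below 0.005 m and z of cyl0 in the frame of spigot3 below 0.004 m)) and ((horizontal distance between cyl1 and spigot0 below 0.005 m and z of cyl1 in the frame of spigot0 below 0.004 m) or (horizontal distance between cyl1 and spigot1 below 0.005 m and z of cyl1 in the frame of spigot1 below 0.004 m) or (horizontal distance between cyl1 and spigot2 below 0.005 m and z of cyl1 in the frame of spigot2 below 0.004 m) or (horizontal distance between cyl1 and spigot3 below 0.005 m and z of cyl1 in the frame of spigot3 below 0.004 m)) and ((horizontal distance between cyl2 and spigot0 below 0.005 m and z of cyl2 in the frame of spigot0 below 0.004 m) or (horizontal distance between cyl2 and spigot1 below 0.005 m and z of cyl2 in the frame of spigot1 below 0.004 m) or (horizontal distance between cyl2 and spigot2 below 0.005 m and z of cyl2 in the frame of spigot2 below 0.004 m) or (horizontal distance between cyl2 and spigot3 below 0.005 m and z of cyl2 in the frame of spigot3 below 0.004 m)) and ((horizontal distance between cyl3 and spigot0 below 0.005 m and z of cyl3 in the frame of spigot0 below 0.004 m) or (horizontal distance between cyl3 and spigot1 below 0.005 m and z of cyl3 in the frame of spigot1 below 0.004 m) or (horizontal distance between cyl3 and spigot2 below 0.005 m and z of cyl3 in the frame of spigot2 below 0.004 m) or (horizontal distance between cyl3 and spigot3 below 0.005 m and z of cyl3 in the frame of spigot3 below 0.004 m)) and x of cap in the frame of bin_in between -0.08 and 0.08 m and y of cap in the frame of bin_in between -0.058 and 0.058 m and z of cap in the frame of bin_in between -0.005 and 0.04 m and linear speed of each of cyl0, cyl1, cyl2, cyl3, cap, pump_head below 0.02 m/s); the robot touches nothing.
It fails at once if the oil can is moved by more than 30 mm (distance of oilcan from where it was at the start of the episode above 0.03 m).
It fails at once if the spanner is moved by more than 30 mm (distance of spanner from where it was at the start of the episode above 0.03 m).
Of cyl0, cyl1, cyl2, cyl3 only 2 to 4 are there at a start; the rules pass over those that are not, and their reading is None.
At some moment in a run one of cyl0, cyl1, cyl2, cyl3 may be knocked a few centimetres aside while the robot is not near it.
It also fails if it takes over 210 s, if anything falls off the work surface, if the arm or the gripper's body presses on something with over 40 N, if the wrist force passes 120 N, or if a joint passes its speed limit or range.

## Working session

There is one attempt and no reset: what is moved stays moved. The work goes in short steps, Python scripts to look and compute and a tool call to move; the robot and the scene stay as the last step left them, time stands still between calls to the robot, and variables do not carry over. Pictures are saved under pics/ and viewed, and the job is handed in when it is done.

Besides the shell and the picture viewer there is one more tool, called in YAML: its name, and indented under it one key for each argument. carry_out: Moves the arm, as the interface text tells. Its arguments: {"type":"object","properties":{"increments":{"type":"array"},"grip_force":{"type":"number"}},"required":["increments"]}

```bash
mkdir -p pics
cat > h.py <<'E'
import numpy as np, cv2
from cell import env
from scipy.spatial.transform import Rotation as R
def cam(name):
    o=env.get_obs(); p,d=env.read_camera(name); c=env.get_calibration(name)
    K=np.array(c["K"])
    if "camera_from_world" in c: T=np.linalg.inv(np.array(c["camera_from_world"]))
    else:
        W=np.eye(4); W[:3,:3]=R.from_euler('xyz',o["tool_rot"],degrees=True).as_matrix(); W[:3,3]=o["tool_pos"]
        T=W@np.array(c["T_tool_cam"])
    return p,d,K,T
def pts(d,K,T):
    h,w=d.shape; u,v=np.meshgrid(np.arange(w),np.arange(h))
    P=np.stack([(u-K[0,2])/K[0,0]*d,(v-K[1,2])/K[1,1]*d,d,np.ones_like(d)],-1)
    return (P@T.T)[...,:3]
def save(p,n,crop=None,s=1):
    if crop: p=p[crop[1]:crop[3],crop[0]:crop[2]]
    q=cv2.resize(p[:,:,::-1],None,fx=s,fy=s,interpolation=cv2.INTER_CUBIC); cv2.imwrite('pics/'+n,q)
E
python3 - <<'E'
from h import *
o=env.get_obs(); print({k:np.round(v,4).tolist() for k,v in o.items()})
for n in("top","side","wrist"):
    p,d,K,T=cam(n); save(p,n+'0.png',s=1.5); np.savez('pics/'+n+'0.npz',p=p,d=d,K=K,T=T); print(n,np.round(K,1).tolist(),np.round(T,3).tolist())
E
```

```text
{'time_s': 0.0, 'qpos': [72.0822, 18.4387, -4.016, 83.1757, 1.2942, 78.539, -3.2593], 'joint_velocities': [0.0435, -0.0409, -0.046, 0.0167, 0.0046, 0.0835, 0.0774], 'effort': [-0.0002, -49.1288, -0.4039, -31.2527, -0.0637, 0.0439, 0.0002], 'tool_pos': [0.2086, -0.6154, 0.4037], 'tool_rot': [179.9953, 0.1081, -71.2715], 'force': [-0.3021, -0.7523, -0.4732], 'wrist_torque': [0.02, 0.0323, 0.021], 'grip_width': 0.0869}
top [[392.2, 0.0, 252.6], [0.0, 392.2, 193.7], [0.0, 0.0, 1.0]] [[0.021, -0.998, 0.063, 0.53], [-0.999, -0.019, 0.032, -0.08], [-0.031, -0.064, -0.997, 1.057], [0.0, 0.0, 0.0, 1.0]]
side [[349.4, 0.0, 253.3], [0.0, 349.4, 194.6], [0.0, 0.0, 1.0]] [[-0.695, -0.374, 0.613, 0.043], [-0.718, 0.344, -0.605, 0.508], [0.015, -0.861, -0.508, 0.59], [0.0, 0.0, 0.0, 1.0]]
wrist [[276.2, 0.0, 255.1], [0.0, 276.2, 189.6], [0.0, 0.0, 1.0]] [[0.32, -0.908, -0.269, 0.283], [-0.947, -0.308, -0.089, -0.591], [-0.002, 0.284, -0.959, 0.385], [0.0, 0.0, 0.0, 1.0]]
```

View pics/top0.png

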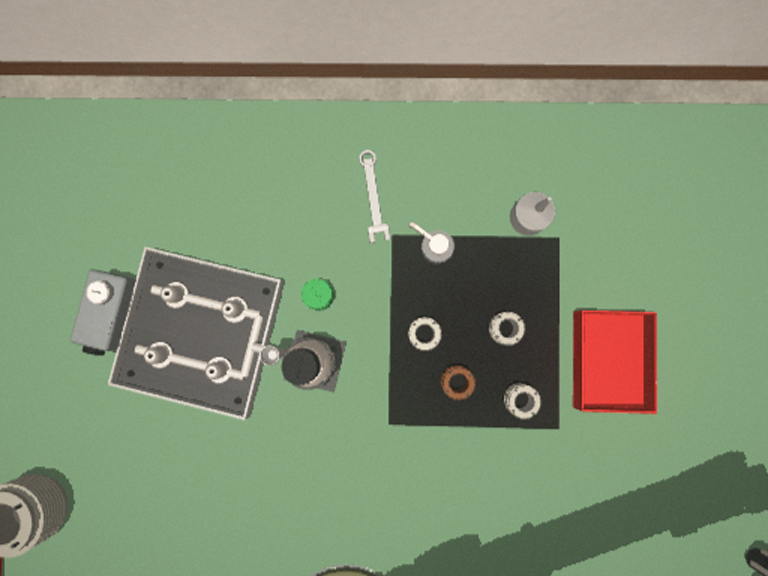

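View pics/side0.png

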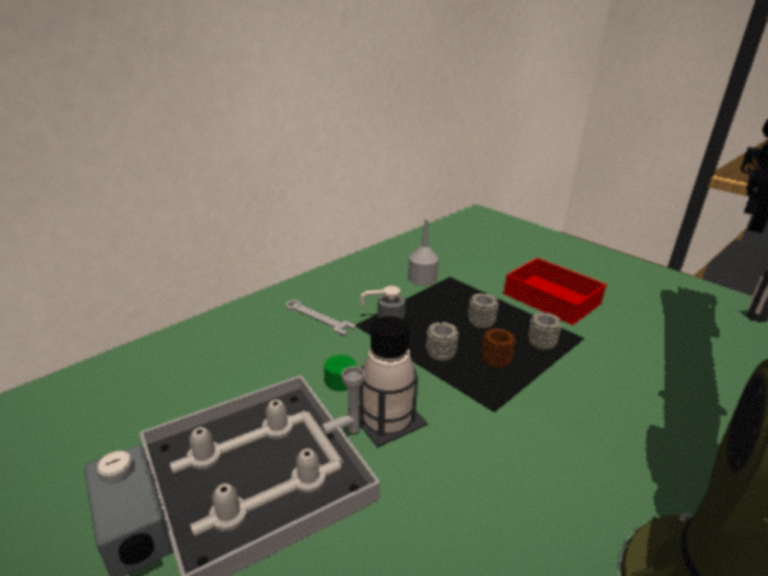

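View pics/wrist0.png

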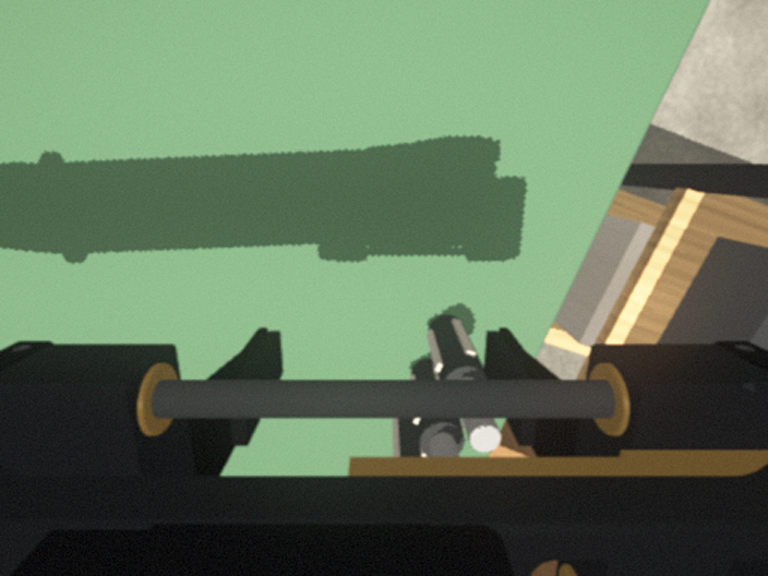

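The top picture (768x576 view) shows these:
- **Cap:** black, on the bottle, at (300,368). The green look-alike is at (317,293).
- **Grey cylinders:** three, at (424,333), (507,328) and (522,401). The brown look-alike is at (458,382).
- **Pump head:** at (438,245).
- **Oil can and spanner:** the can is at (533,213) and the spanner at (373,195).
- **Bin:** at (617,362).
- **Basin:** spigots at (174,294), (235,308), (157,354) and (219,370), funnel at (270,353).

I choose the black cap and the three grey cylinders.

```bash
cat > m.py <<'E'
from h import *
z=np.load('pics/top0.npz'); p,d,K,T=[z[k] for k in 'pdKT']
P=pts(d,K,T)
def blob(name,c,zr,r=0.06,show=True):
    u,v=c[0]/1.5,c[1]/1.5
    # approx point
    z0=np.mean(zr)
    ray=T[:3,:3]@np.array([(u-K[0,2])/K[0,0],(v-K[1,2])/K[1,1],1]); t=(z0-T[2,3])/ray[2]; q=T[:3,3]+t*ray
    m=(P[...,2]>zr[0])&(P[...,2]<zr[1])&(np.hypot(P[...,0]-q[0],P[...,1]-q[1])<r)
    X=P[m]
    if len(X)<5: print(name,'few',np.round(q,3));return
    (cx,cy),rad=cv2.minEnclosingCircle(X[:,:2].astype(np.float32))
    print(name,'ray',np.round(q,4),'n',len(X),'mean',np.round(X.mean(0),4),'circ',np.round([cx,cy,rad],4),'med z',round(float(np.median(X[:,2])),4))
for n,c in dict(A=(424,333),B=(507,328),C=(522,401),brown=(458,382)).items(): blob(n,c,(.04,.06),.035)
blob('cap',(300,368),(.155,.19),.04)
blob('greencap',(317,293),(.025,.05),.04)
blob('plunger',(439,243),(.054,.07),.02)
blob('plungerAll',(439,243),(.045,.07),.08)
blob('collar',(437,250),(.03,.045),.045)
for n,c in dict(s0=(174,291),s1=(235,305),s2=(157,350),s3=(219,367)).items(): blob(n,c,(.045,.07),.02)
blob('funnel',(270,352),(.095,.13),.022)
blob('oil',(533,213),(.03,.16),.05)
blob('binrim',(616,362),(.046,.06),.13)
def hc(pt,zz):
    u,v=pt[0]/1.5,pt[1]/1.5; ray=T[:3,:3]@np.array([(u-K[0,2])/K[0,0],(v-K[1,2])/K[1,1],1]); t=(zz-T[2,3])/ray[2]; return T[:3,3]+t*ray
for c in [(146,249),(282,281),(246,418),(109,385)]: print('basin corner',np.round(hc(c,.035),4))
for c in [(575,311),(656,312),(656,412),(575,410)]: print('bin corner',np.round(hc(c,.054),4))
for c in [(411,224)]: print('spout',np.round(hc(c,.03),4))
E
python3 m.py
python3 - <<'E'
from h import *
z=np.load('pics/top0.npz');p=z['p']
save(p,'c1.png',(45,150,245,285),4); save(p,'c2.png',(225,120,385,290),3.5)
E
```

```text
A ray [ 0.523  -0.1254  0.05  ] n 235 mean [ 0.5236 -0.126   0.049 ] circ [ 0.5237 -0.1257  0.0277] med z 0.0498
B ray [ 0.5344 -0.2659  0.05  ] n 247 mean [ 0.5358 -0.2664  0.0489] circ [ 0.5357 -0.2676  0.028 ] med z 0.0494
C ray [ 0.4123 -0.2919  0.05  ] n 265 mean [ 0.4128 -0.2933  0.049 ] circ [ 0.4122 -0.2949  0.0282] med z 0.0498
brown ray [ 0.4415 -0.1842  0.05  ] n 249 mean [ 0.4414 -0.1842  0.0489] circ [ 0.441  -0.1846  0.0277] med z 0.0495
cap ray [0.4676 0.0651 0.1725] n 478 mean [0.471  0.0657 0.1743] circ [0.4703 0.0671 0.0279] med z 0.1748
greencap ray [0.5886 0.0612 0.0375] n 343 mean [0.5885 0.0628 0.0372] circ [0.5888 0.0633 0.0275] med z 0.0374
plunger ray [ 0.6762 -0.1479  0.062 ] n 139 mean [ 0.6762 -0.1461  0.0612] circ [ 0.6762 -0.1452  0.0177] med z 0.0612
plungerAll ray [ 0.6768 -0.1482  0.0575] n 190 mean [ 0.6824 -0.1377  0.0607] circ [ 0.6893 -0.1282  0.0388] med z 0.0611
collar ray [ 0.6675 -0.1463  0.0375] n 214 mean [ 0.6732 -0.1469  0.0369] circ [ 0.6764 -0.147   0.0281] med z 0.037
s0 ray [0.5862 0.3058 0.0575] n 88 mean [0.5837 0.3133 0.0566] circ [
[... 307 characters left out ...]
irc [0.4542 0.2313 0.0142] med z 0.0577
funnel ray [0.4878 0.1242 0.1125] n 91 mean [0.4831 0.1283 0.1063] circ [0.4841 0.1253 0.016 ] med z 0.1048
oil ray [ 0.7234 -0.2987  0.095 ] n 600 mean [ 0.7312 -0.3047  0.0695] circ [ 0.7357 -0.3096  0.0338] med z 0.066
binrim ray [ 0.4812 -0.4474  0.053 ] n 413 mean [ 0.481  -0.456   0.0498] circ [ 0.4827 -0.452   0.1042] med z 0.0497
basin corner [0.6611 0.3679 0.035 ]
basin corner [0.6086 0.1237 0.035 ]
basin corner [0.3698 0.179  0.035 ]
basin corner [0.4207 0.4223 0.035 ]
bin corner [ 0.5654 -0.3791  0.054 ]
bin corner [ 0.5664 -0.5139  0.054 ]
bin corner [ 0.4    -0.5124  0.054 ]
bin corner [ 0.4   -0.379  0.054]
spout [ 0.7138 -0.1005  0.03  ]
```

View pics/c1.png

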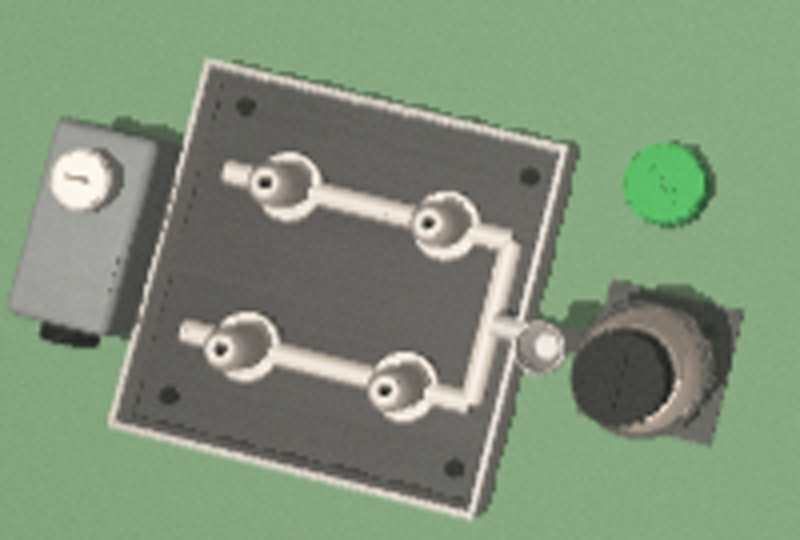

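View pics/c2.png

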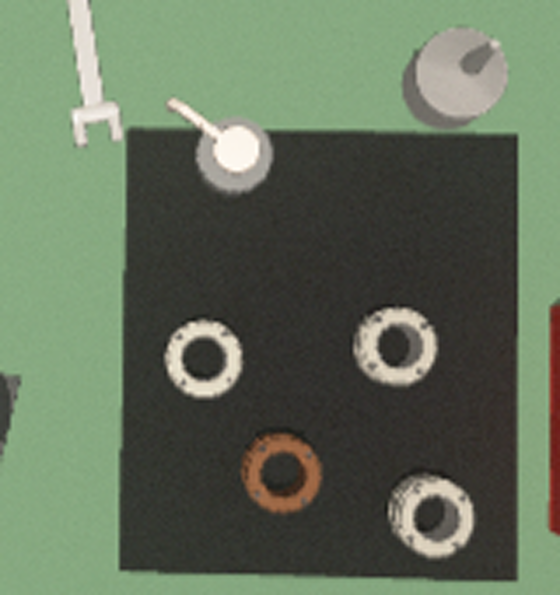

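carry_out:
  increments:
    - [0.17,0.3,0.03,20,-1]
    - [0.17,0.3,0.03,20,-1]
    - [0.17,0.3,0.03,20,-1]
    - [0.17,0.3,0.03,20,-1]
    - [0.17,0.3,0.03,20,-1]
    - [0.17,0.3,0.03,20,-1]
    - [0.17,0.3,0.03,20,-1]
    - [0.261,0.682,0.03,46.3,-1]
    - [0.261,0.682,0.03,46.3,-1]
    - [0.261,0.682,0.03,46.3,-1]
    - [0.261,0.682,0.03,46.3,-1]
    - [0.261,0.682,0.03,46.3,-1]
    - [0.261,0.682,0.03,46.3,-1]
    - [0.261,0.682,0.03,46.3,-1]
    - [0.261,0.682,0.03,46.3,-1]
    - [0.261,0.682,0.03,46.3,-1]
    - [0.261,0.682,0.03,46.3,-1]
    - [0.261,0.682,0.03,46.3,-1]
    - [0.261,0.682,0.03,46.3,-1]
  grip_force: 60

```text
time_s: 2.05
tool_pos: [0.4696, 0.0647, 0.4346]
tool_rot: [180.0, 0.0, -25.1]
force: [0.2, -0.8, -0.6]
grip_width: 0.0868
```

```bash
cat > w.py <<'E'
from h import *
import sys
n=sys.argv[1]; cn=sys.argv[2] if len(sys.argv)>2 else 'wrist'
o=env.get_obs(); print(np.round(o['tool_pos'],4),np.round(o['tool_rot'],2),np.round(o['force'],1),round(o['grip_width'],4),round(o['time_s'],2))
p,d,K,T=cam(cn); save(p,n+'.png',s=1.5); np.savez('pics/'+n+'.npz',p=p,d=d,K=K,T=T)
E
python3 w.py w1
```

```text
[0.4696 0.0647 0.4346] [ 1.7996e+02  1.0000e-02 -2.5150e+01] [ 0.2 -0.8 -0.6] 0.0868 2.05
```

View pics/w1.png

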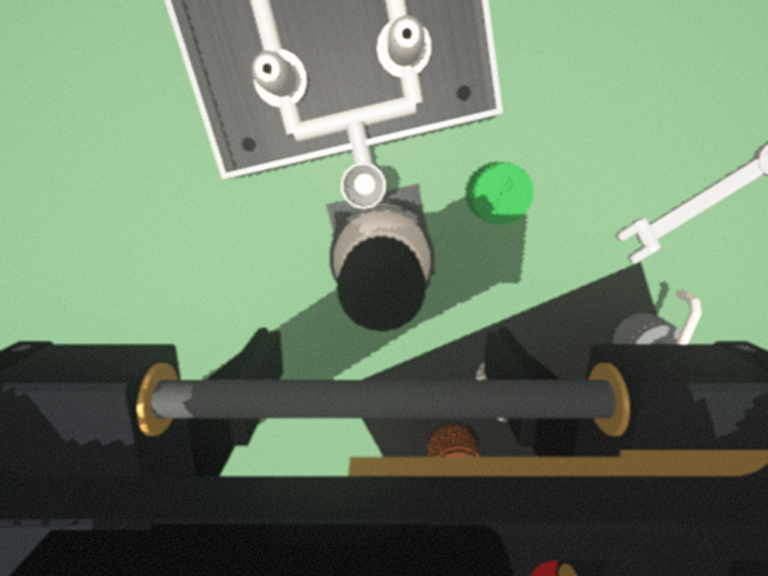

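The wrist view shows the black cap at (381,283), with the funnel at (364,185) and two spigot tops at (268,67) and (405,33). The green look-alike, at (500,190), stands on the bench.

```bash
cat > f.py <<'E'
from h import *
def load(n):
    z=np.load('pics/'+n+'.npz'); return [z[k] for k in 'pdKT']
def circ(n,center,zr,r):
    """min enclosing & kasa-edge circle of points in z band near center"""
    p,d,K,T=load(n); P=pts(d,K,T)
    m=(d>0)&(P[...,2]>zr[0])&(P[...,2]<zr[1])&(np.hypot(P[...,0]-center[0],P[...,1]-center[1])<r)
    X=P[m]
    if len(X)<10: return None
    (a,b),rad=cv2.minEnclosingCircle(X[:,:2].astype(np.float32))
    return len(X),np.round([a,b,rad],4),np.round(X.mean(0),4)
def hit(n,uv,z,s=1.5):
    p,d,K,T=load(n); ray=T[:3,:3]@np.array([(uv[0]/s-K[0,2])/K[0,0],(uv[1]/s-K[1,2])/K[1,1],1]); t=(z-T[2,3])/ray[2]; return np.round(T[:3,3]+t*ray,4)
E
python3 - <<'E'
from f import *
print('cap',circ('w1',(.47,.066),(.168,.18),.04))
print('green',circ('w1',(.589,.063),(.03,.045),.04))
print('funnel',hit('w1',(364,184),.114), circ('w1',(.484,.125),(.108,.12),.022))
print('spig',hit('w1',(267,67),.06),hit('w1',(406,33),.06))
print('spig3d',circ('w1',(.454,.229),(.056,.065),.02),circ('w1',(.561,.206),(.056,.065),.02))
print('top spig',[hit('top0',c,.06) for c in [((45+66.2/1)*1.5,(150+45.7)*1.5),((45+107)*1.5,(150+55.7)*1.5),((45+55)*1.5,(150+87)*1.5),((45+96)*1.5,(150+97.5)*1.5)]])
E
```

```text
cap (2698, array([0.4715, 0.0678, 0.0277]), array([0.4721, 0.0693, 0.1756]))
green (1336, array([0.5889, 0.0647, 0.0276]), array([0.5886, 0.0653, 0.0379]))
funnel [0.4853 0.1267 0.114 ] (145, array([0.4845, 0.1264, 0.0159]), array([0.4832, 0.1262, 0.1142]))
spig [0.4525 0.2365 0.06  ] [0.5594 0.2119 0.06  ]
spig3d (365, array([0.453 , 0.2357, 0.0126]), array([0.4532, 0.2349, 0.0598])) (384, array([0.5594, 0.2115, 0.0127]), array([0.5593, 0.211 , 0.0597]))
top spig [array([0.5815, 0.3171, 0.06  ]), array([0.5578, 0.2101, 0.06  ]), array([0.475 , 0.3415, 0.06  ]), array([0.4507, 0.2345, 0.06  ])]
```

carry_out:
  increments:
    - [0.001,0.003,-0.05,0,-1]
    - [0.001,0.003,-0.08,0,-1]
    - [0.001,0.003,-0.095,0,-1]
    - [0.001,0.003,-0.11,0,-1]
    - [0.001,0.003,-0.11,0,-1]
    - [0.001,0.003,-0.11,0,-1]

```text
time_s: 2.7
tool_pos: [0.4708, 0.0687, 0.3251]
tool_rot: [180.0, 0.0, -25.0]
force: [0.3, 0.8, -0.7]
grip_width: 0.087
```

```bash
python3 w.py w2; python3 -c "
from f import *
print(circ('w2',(.471,.068),(.168,.18),.04))"
```

```text
[0.4708 0.0687 0.3251] [180.     0.   -25.05] [ 0.3  0.8 -0.7] 0.087 2.7
(4930, array([0.4717, 0.0683, 0.0277]), array([0.4737, 0.0727, 0.1753]))
```

View pics/w2.png

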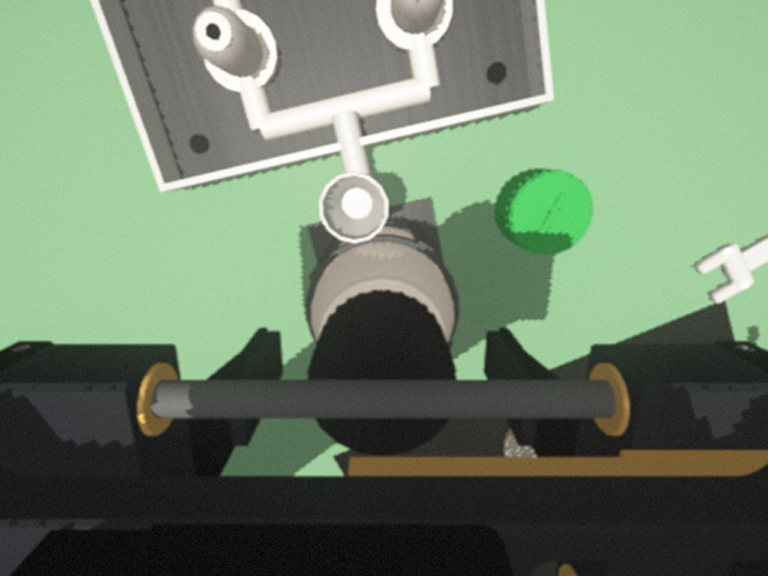

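The cap is centred between the fingers at (382,372). I'll close on it.

carry_out:
  increments:
    - [0,0,0,0,1]
    - [0,0,0,0,1]
    - [0,0,0,0,1]
    - [0,0,0,0,1]
    - [0,0,0,0,1]
    - [0,0,0,0,1]
    - [0,0,0,0,1]
    - [0,0,0,0,1]
  grip_force: 60

```text
time_s: 3.55
tool_pos: [0.4706, 0.0695, 0.3249]
tool_rot: [180.0, 0.0, -25.0]
force: [-1.4, 0.8, 1.3]
grip_width: 0.0536
```

carry_out:
  increments:
    - [0,0,-0.002,0,1]
    - [0,0,-0.004,0,1]
    - [0,0,-0.005,0,1]
    - [0,0,-0.006,0,1]
    - [0,0,-0.007,0,1]
    - [0,0,-0.007,0,1]
    - [0,0,-0.007,0,1]

```text
time_s: 4.25
tool_pos: [0.4707, 0.0697, 0.3198]
tool_rot: [179.9, -0.0, -25.0]
force: [-7.1, -0.9, 17.6]
grip_width: 0.0538
```

carry_out:
  increments:
    - [0,0,-0.001,0,1]
    - [0,0,-0.002,0,1]
    - [0,0,-0.003,0,1]
    - [0,0,-0.004,0,1]
    - [0,0,-0.004,0,1]
    - [0,0,-0.004,0,1]

```text
time_s: 4.85
tool_pos: [0.4708, 0.0699, 0.3173]
tool_rot: [179.9, -0.0, -25.0]
force: [-13.1, -1.6, 28.5]
grip_width: 0.0536
```

carry_out:
  increments:
    - [-0.001,0,0,4,1]
    - [-0.001,0,0,8,1]
    - [-0.001,0,0,12,1]
    - [-0.001,0,0,16,1]
    - [-0.001,0,0,20,1]
    - [-0.001,0,0,24,1]
    - [-0.001,0,0,28,1]
    - [-0.001,0,0,32,1]
    - [-0.001,0,0,36,1]
    - [-0.001,0,0,40,1]
    - [-0.001,0,0,44,1]
    - [-0.001,0,0,48,1]
    - [-0.001,0,0,52,1]
    - [-0.001,0,0,56,1]
    - [-0.001,0,0,60,1]
    - [-0.001,0,0,61,1]
    - [-0.001,0,0,61,1]
    - [-0.001,0,0,61,1]

```text
time_s: 6.65
tool_pos: [0.4702, 0.0703, 0.3173]
tool_rot: [179.9, 0.0, 36.0]
force: [-10.6, -0.3, 26.0]
grip_width: 0.0534
```

```bash
python3 w.py w3; python3 w.py s3 side
```

```text
[0.4702 0.0703 0.3173] [179.93   0.    36.01] [-10.6  -0.3  26. ] 0.0534 6.65
[0.4702 0.0703 0.3173] [179.93   0.    36.01] [-9.8 -0.  27.1] 0.0539 6.7
```

View pics/w3.png

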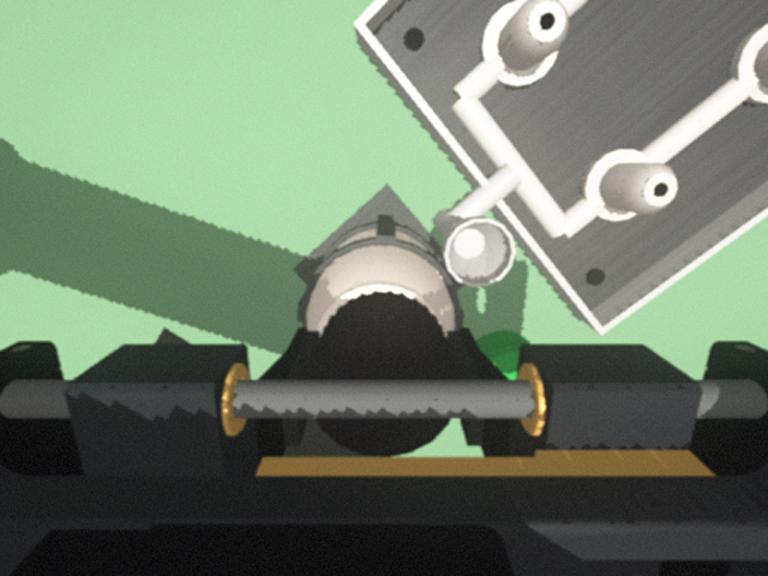

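The cap is gripped at (382,372). The turn reached 61 deg with no sign of slip. I'll lift gently and watch the force.

carry_out:
  increments:
    - [0,0,0.004,0,1]
    - [0,0,0.008,0,1]
    - [0,0,0.014,0,1]
    - [0,0,0.02,0,1]
    - [0,0,0.02,0,1]

```text
time_s: 7.25
tool_pos: [0.4698, 0.0693, 0.3342]
tool_rot: [180.0, -0.0, 36.0]
force: [0.2, -0.1, -0.2]
grip_width: 0.0536
```

carry_out:
  increments:
    - [0,0,0.05,0,1]
    - [0,0,0.09,0,1]
    - [0.013,-0.1,0.09,-36,1]
    - [0.013,-0.2,0.09,-36,1]
    - [0.013,-0.3,0.09,-36,1]
    - [0.013,-0.4,0.09,-36,1]
    - [0.013,-0.515,0.09,-36,1]
    - [0.013,-0.515,0.09,-36,1]
    - [0.013,-0.515,0.09,-36,1]
    - [0.013,-0.515,0.09,-36,1]
    - [0.013,-0.515,0.09,-36,1]
    - [0.013,-0.515,0.09,-36,1]
    - [0.013,-0.515,0.09,-36,1]
    - [0.013,-0.515,0.09,-36,1]
    - [0.013,-0.515,0.09,-36,1]

```text
time_s: 8.75
tool_pos: [0.483, -0.4446, 0.4229]
tool_rot: [-179.9, 0.0, 0.1]
force: [0.2, 0.3, -0.8]
grip_width: 0.0539
```

```bash
python3 w.py w4; python3 w.py s4 side
```

```text
[ 0.483  -0.4446  0.4229] [-1.7987e+02  2.0000e-02  7.0000e-02] [ 0.2  0.3 -0.8] 0.0539 8.75
[ 0.4835 -0.4437  0.4234] [-1.799e+02 -1.000e-02  1.600e-01] [ 0.   0.8 -0.2] 0.0535 8.8
```

View pics/w4.png

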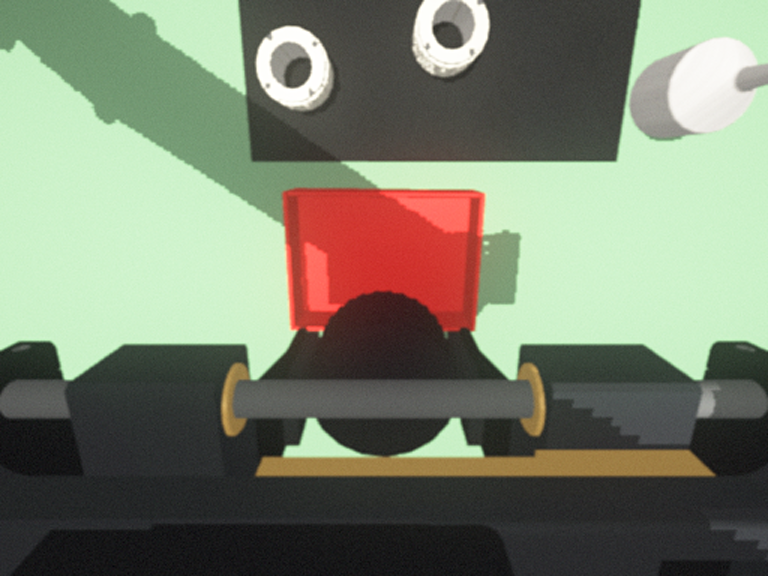

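View pics/s4.png

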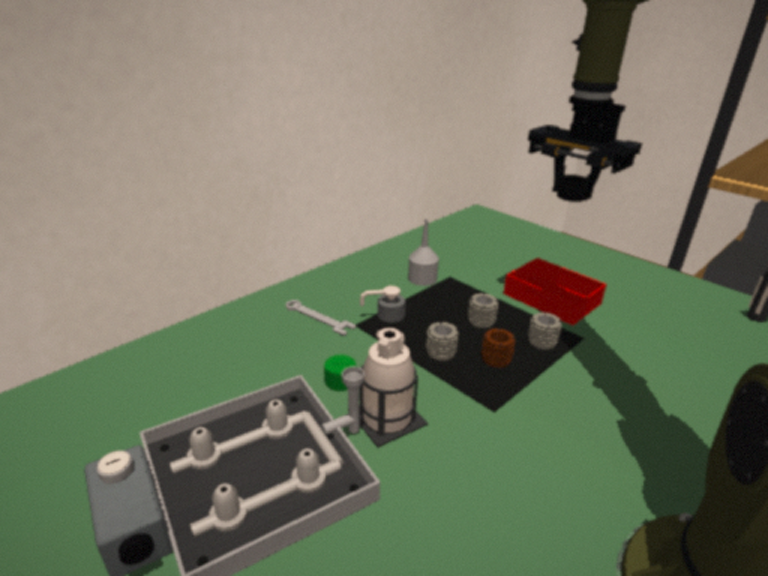

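```bash
python3 -c "
from f import *
for c in [(284,192),(484,192),(476,330),(291,328)]: print(hit('w4',c,.054))"
```

```text
[ 0.4023 -0.3901  0.054 ]
[ 0.5674 -0.39    0.054 ]
[ 0.5686 -0.5126  0.054 ]
[ 0.4006 -0.5109  0.054 ]
```

carry_out:
  increments:
    - [0.001,-0.006,-0.05,0,1]
    - [0.001,-0.006,-0.1,0,1]
    - [0.001,-0.006,-0.15,0,1]
    - [0.001,-0.006,-0.19,0,1]
    - [0.001,-0.006,-0.215,0,1]
    - [0.001,-0.006,-0.217,0,1]
    - [0.001,-0.006,-0.217,0,1]
    - [0.001,-0.006,-0.217,0,-0.6]
    - [0.001,-0.006,-0.217,0,-0.6]
    - [0.001,-0.006,-0.217,0,-0.6]
    - [0.001,-0.006,-0.217,0,-0.6]
    - [0.001,-0.006,-0.17,0,-0.6]
    - [0.001,-0.006,-0.12,0,-0.6]
    - [0.001,-0.006,-0.07,0,-0.6]
    - [0.001,-0.006,0,0,-1]
    - [0.001,-0.006,0,0,-1]

```text
time_s: 10.45
tool_pos: [0.4843, -0.4516, 0.4307]
tool_rot: [179.6, -0.4, 0.0]
force: [1.0, -0.3, 0.1]
grip_width: 0.0791
```

```bash
python3 w.py w5; python3 w.py t5 top
```

```text
[ 0.4843 -0.4516  0.4307] [ 1.7963e+02 -3.9000e-01  2.0000e-02] [ 1.  -0.3  0.1] 0.0791 10.45
[ 0.4846 -0.4518  0.4324] [ 1.7953e+02 -4.9000e-01  2.0000e-02] [ 1.2 -0.9  1.4] 0.0817 10.5
```

View pics/w5.png

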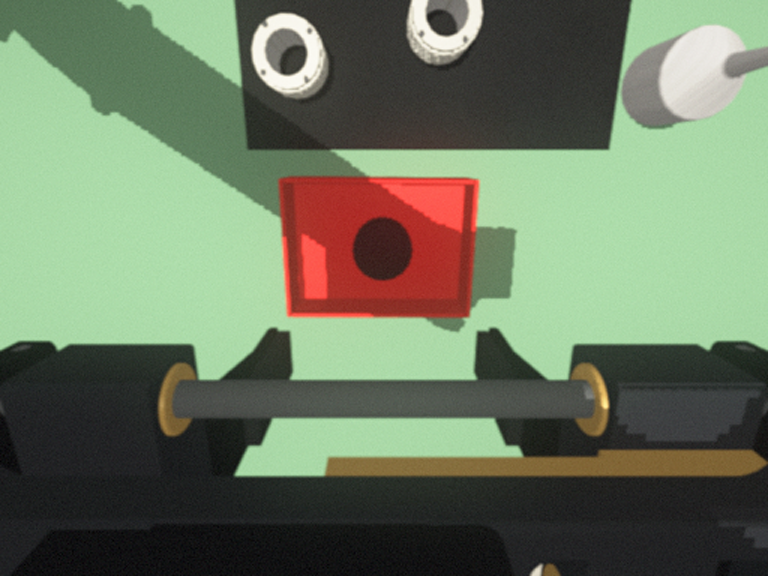

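View pics/t5.png

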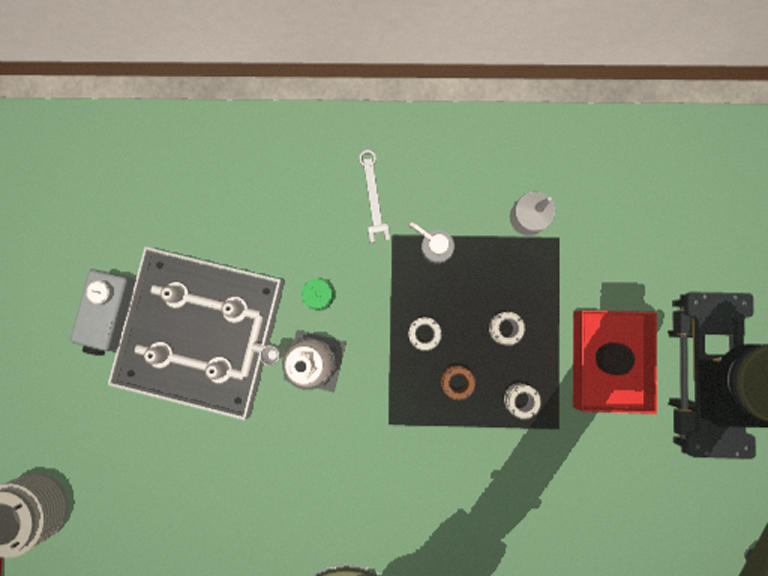

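The cap stands upright in the bin at (383,248), and the cylinders have not moved. Next is the pump head.

carry_out:
  increments:
    - [0.192,0.305,-0.015,-39,-1]
    - [0.192,0.305,-0.015,-39,-1]
    - [0.192,0.305,-0.015,-39,-1]
    - [0.192,0.305,-0.015,-39,-1]
    - [0.192,0.305,-0.015,-39,-1]
    - [0.192,0.305,-0.015,-39,-1]
    - [0.192,0.305,-0.015,-39,-1]
    - [0.192,0.305,-0.015,-39,-1]
    - [0.192,0.305,-0.015,-39,-1]
    - [0.192,0.305,-0.015,-39,-1]
    - [0.192,0.305,-0.015,-39,-1]
    - [0.192,0.305,-0.015,-39,-1]

```text
time_s: 11.75
tool_pos: [0.6749, -0.1492, 0.4087]
tool_rot: [179.9, -0.0, -39.2]
force: [-0.1, 0.4, -0.2]
grip_width: 0.0868
```

```bash
python3 w.py w6; python3 -c "
from f import *
print(circ('w6',(.676,-.146),(.057,.068),.022), circ('w6',(.676,-.146),(.032,.042),.04))"
```

```text
[ 0.6749 -0.1492  0.4087] [ 1.7993e+02 -3.0000e-02 -3.9190e+01] [-0.1  0.4 -0.2] 0.0868 11.75
(607, array([ 0.6788, -0.1442,  0.0191]), array([ 0.678 , -0.1454,  0.0617])) (758, array([ 0.677 , -0.1461,  0.0284]), array([ 0.6794, -0.1444,  0.0378]))
```

View pics/w6.png

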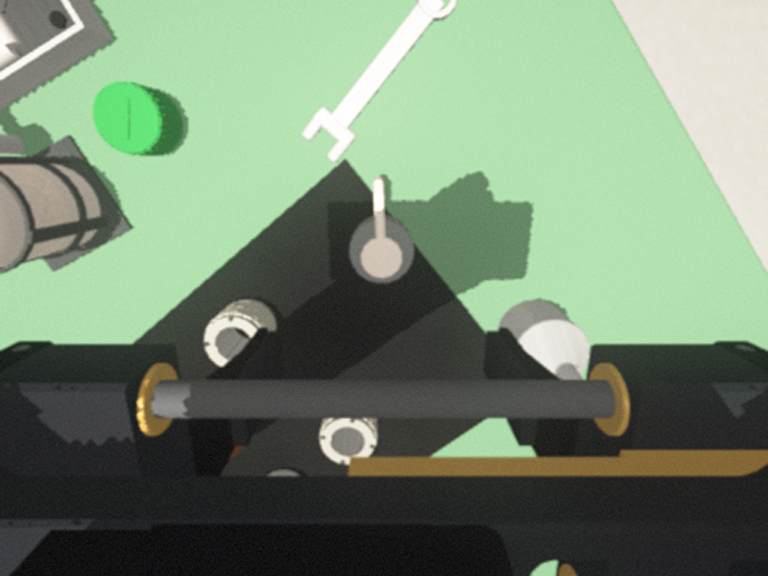

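```bash
python3 -c "
from f import *
for z in (.027,.035,.05): print(hit('w6',(379,182),z))
print(hit('w6',(381,257),.061))
p,d,K,T=load('w6');P=pts(d,K,T)
for v in range(118,160,4): print(v,np.round(P[v,253],3))
"
```

```text
[ 0.7122 -0.1004  0.027 ]
[ 0.7125 -0.1001  0.035 ]
[ 0.7131 -0.0997  0.05  ]
[ 0.6772 -0.1461  0.061 ]
118 [ 0.716 -0.097  0.048]
122 [ 0.713 -0.1    0.058]
126 [ 0.71  -0.104  0.061]
130 [ 0.708 -0.107  0.062]
134 [ 0.705 -0.111  0.062]
138 [ 0.702 -0.114  0.061]
142 [ 0.699 -0.118  0.062]
146 [ 0.696 -0.121  0.062]
150 [ 0.693 -0.125  0.061]
154 [ 0.69  -0.129  0.062]
158 [ 0.687 -0.132  0.063]
```

carry_out:
  increments:
    - [0.001,0.001,-0.05,0,-1]
    - [0.001,0.001,-0.1,0,-1]
    - [0.001,0.001,-0.14,0,-1]
    - [0.001,0.001,-0.17,0,-1]
    - [0.001,0.001,-0.19,0,-1]
    - [0.001,0.001,-0.205,0,-1]
    - [0.001,0.001,-0.215,0,-1]
    - [0.001,0.001,-0.222,0,-1]
    - [0.001,0.001,-0.222,0,-1]
    - [0.001,0.001,-0.222,0,-1]

```text
time_s: 12.8
tool_pos: [0.6771, -0.1456, 0.1878]
tool_rot: [-180.0, -0.1, -39.0]
force: [0.7, -0.4, 0.5]
grip_width: 0.087
```

```bash
python3 w.py w7
```

```text
[ 0.6771 -0.1456  0.1878] [-1.7996e+02 -8.0000e-02 -3.8980e+01] [ 0.7 -0.4  0.5] 0.087 12.8
```

View pics/w7.png

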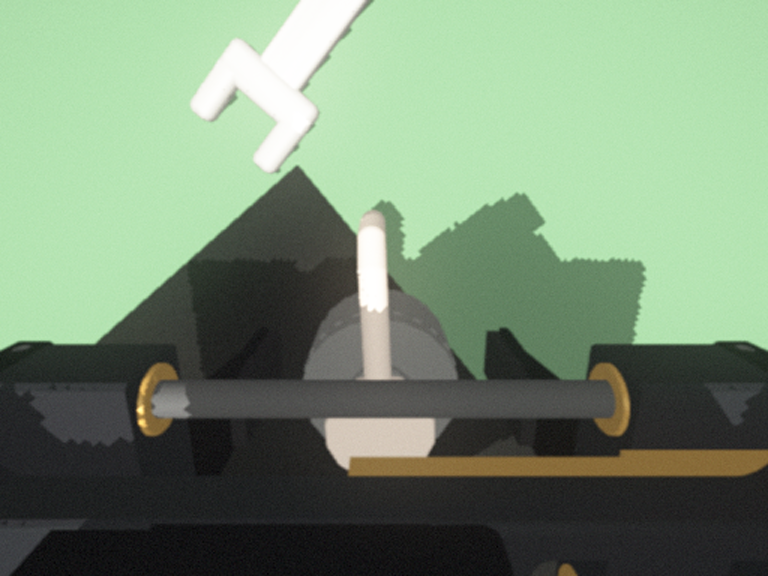

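carry_out:
  increments:
    - [0,0,0,0,1]
    - [0,0,0,0,1]
    - [0,0,0,0,1]
    - [0,0,0,0,1]
    - [0,0,0,0,1]
    - [0,0,0,0,1]
    - [0,0,0.02,0,1]
    - [0,0,0.06,0,1]
    - [0,0,0.1,0,1]
    - [0,0,0.15,0,1]
    - [0,0,0.2,0,1]
    - [0,0,0.222,0,1]
    - [0,0,0.222,0,1]
    - [0,0,0.222,0,1]
  grip_force: 50

```text
time_s: 14.25
tool_pos: [0.6764, -0.1456, 0.4081]
tool_rot: [180.0, 0.0, -39.0]
force: [0.4, -0.6, -1.6]
grip_width: 0.0554
```

```bash
python3 w.py w8
```

```text
[ 0.6764 -0.1456  0.4081] [ 1.7997e+02  2.0000e-02 -3.8970e+01] [ 0.4 -0.6 -1.6] 0.0554 14.25
```

View pics/w8.png

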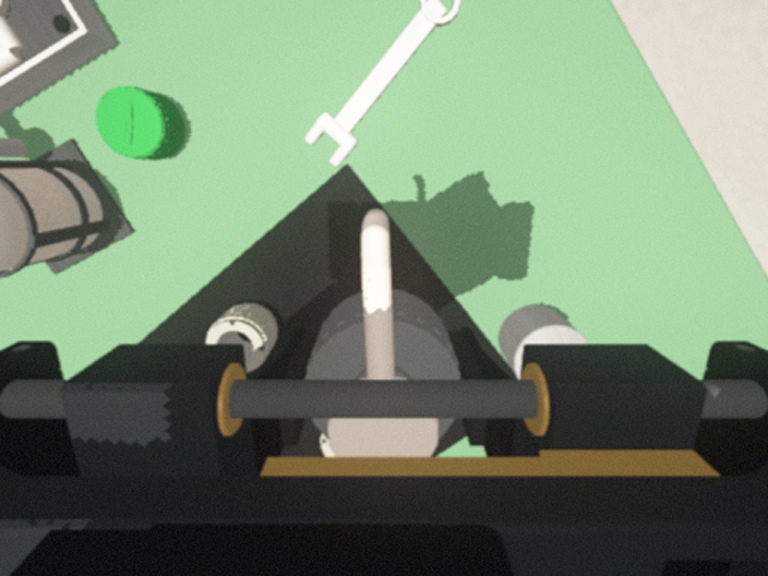

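```bash
python3 -c "
from f import *
p,d,K,T=load('w8');P=pts(d,K,T)
m=(d>0)&(np.hypot(P[...,0]-.6764,P[...,1]+.1456)<.09)&(P[...,2]>.2)
R_=np.array([[np.cos(np.radians(-39)),np.sin(np.radians(-39))],[-np.sin(np.radians(-39)),np.cos(np.radians(-39))]])
X=P[m]; L=(X[:,:2]-[.6764,-.1456])@R_.T
h,e=np.histogram(X[:,2],np.arange(.2,.4,.005)); print([(round(a,3),b) for a,b in zip(e,h) if b>50])
# collar top pts
k=(X[:,2]>.250)&(X[:,2]<.266); Y=L[k]; print(Y.min(0),Y.max(0))
# fit circle to far edge: for bins of x take max y
pts_=[]
for x0 in np.arange(-.02,.0201,.004):
    s=Y[np.abs(Y[:,0]-x0)<.001]
    if len(s): pts_.append((x0,s[:,1].max()))
pts_=np.array(pts_); print(np.round(pts_,4))
print([ (round(a,4),round(np.median(b-np.sqrt(.028**2-a*a)),4)) for a,b in pts_])
k=(X[:,2]>.278)&(L[:,1]>.025)&(L[:,1]<.058)&(np.abs(L[:,0])<.015); Y=L[k]; print('spout',np.polyfit(Y[:,1],Y[:,0],1))
"
```

```text
[(np.float64(0.225), np.int64(190)), (np.float64(0.23), np.int64(269)), (np.float64(0.235), np.int64(263)), (np.float64(0.24), np.int64(321)), (np.float64(0.245), np.int64(353)), (np.float64(0.25), np.int64(535)), (np.float64(0.255), np.int64(2696)), (np.float64(0.26), np.int64(504)), (np.float64(0.265), np.int64(326)), (np.float64(0.27), np.int64(189)), (np.float64(0.275), np.int64(882)), (np.float64(0.28), np.int64(3517)), (np.float64(0.285), np.int64(200)), (np.float64(0.29), np.int64(225)), (np.float64(0.295), np.int64(750)), (np.float64(0.3), np.int64(2765)), (np.float64(0.305), np.int64(3698)), (np.float64(0.31), np.int64(10444)), (np.float64(0.315), np.int64(5711)), (np.float64(0.32), np.int64(10980)), (np.float64(0.325), np.int64(2800)), (np.float64(0.33), np.int64(8041)), (np.float64(0.335), np.int64(13398)), (np.float64(0.34), np.int64(6788)), (np.float64(0.345), np.int64(3702))]
[-0.03871463 -0.01989296] [0.04094852 0.06390682]
[[-0.02    0.0197]
 [-0.016   0.0224]
 [-0.012   0.0253]
 [-0.008   0.0272]
 [-0.004   0.0632]
 [ 0.      0.0639]
 [ 0.004   0.0277]
 [ 0.008   0.028 ]
 [ 0.012   0.0262]
 [ 0.016   0.025 ]
 [ 0.02    0.0219]]
[(np.float64(-0.02), np.float64(0.0001)), (np.float64(-0.016), np.float64(-0.0006)), (np.float64(-0.012), np.float64(-0.0)), (np.float64(-0.008), np.float64(0.0004)), (np.float64(-0.004), np.float64(0.0355)), (np.float64(0.0), np.float64(0.0359)), (np.float64(0.004), np.float64(0.0)), (np.float64(0.008), np.float64(0.0012)), (np.float64(0.012), np.float64(0.0009)), (np.float64(0.016), np.float64(0.002)), (np.float64(0.02), np.float64(0.0023))]
spout [-0.01967772  0.00055133]
```

carry_out:
  increments:
    - [-0.206,0.215,0,25,1]
    - [-0.206,0.215,0,25,1]
    - [-0.206,0.215,0,25,1]
    - [-0.206,0.215,0,25,1]
    - [-0.206,0.215,0,25,1]
    - [-0.206,0.215,0,25,1]
    - [-0.206,0.215,0,25,1]
    - [-0.206,0.215,0,25,1]
    - [-0.206,0.215,0,25,1]
    - [-0.206,0.215,0,25,1]
    - [-0.206,0.215,-0.03,25,1]
    - [-0.206,0.215,-0.04,25,1]
    - [-0.206,0.215,-0.04,25,1]
    - [-0.206,0.215,-0.04,25,1]

```text
time_s: 15.7
tool_pos: [0.4711, 0.0691, 0.369]
tool_rot: [-180.0, 0.0, -14.0]
force: [-0.0, -0.7, 0.1]
grip_width: 0.0556
```

```bash
python3 w.py w9; python3 w.py s9 side
```

```text
[0.4711 0.0691 0.369 ] [-1.7997e+02  2.0000e-02 -1.4010e+01] [-0.  -0.7  0.1] 0.0556 15.7
[0.4712 0.0693 0.3695] [-1.7996e+02 -4.0000e-02 -1.3990e+01] [ 0.2 -0.4 -1.7] 0.0555 15.75
```

View pics/w9.png

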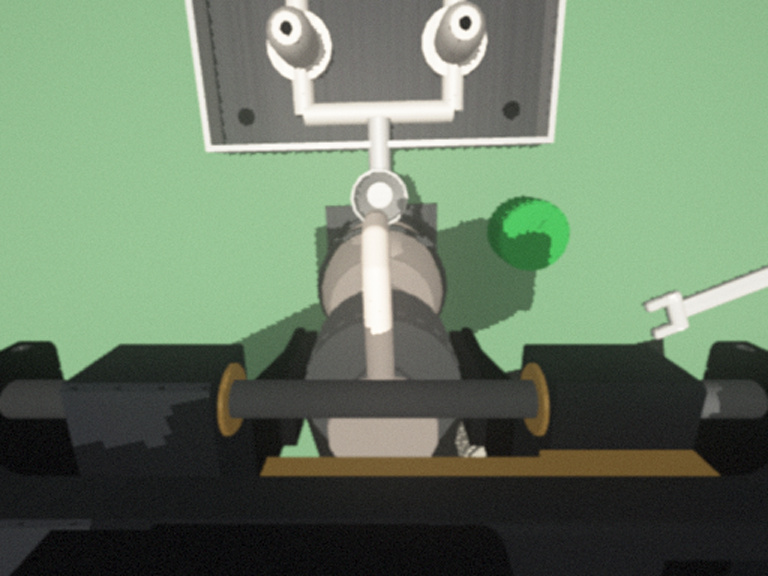

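View pics/s9.png

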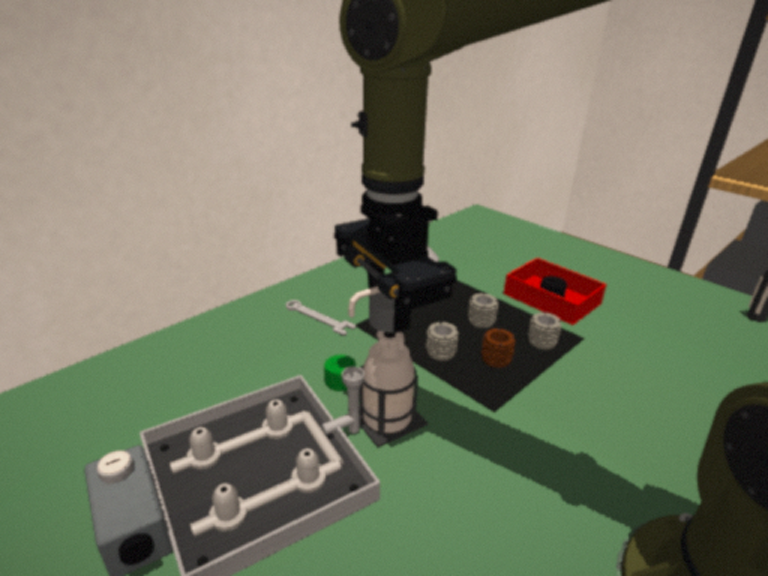

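The pump head hangs over the neck and its spout points at the funnel, at (379,195). I'll lower it slowly.

carry_out:
  increments:
    - [0,0,-0.01,0,1]
    - [0,0,-0.018,0,1]
    - [0,0,-0.022,0,1]
    - [0,0,-0.026,0,1]
    - [0,0,-0.029,0,1]
    - [0,0,-0.031,0,1]
    - [0,0,-0.031,0,1]

```text
time_s: 16.5
tool_pos: [0.4706, 0.0694, 0.3376]
tool_rot: [180.0, 0.0, -14.0]
force: [-0.3, 0.4, -0.2]
grip_width: 0.0554
```

Ten millimetres over the neck with no contact force. I'll continue down.

carry_out:
  increments:
    - [0,0,-0.003,0,1]
    - [0,0,-0.006,0,1]
    - [0,0,-0.009,0,1]
    - [0,0,-0.012,0,1]
    - [0,0,-0.015,0,1]
    - [0,0,-0.018,0,1]
    - [0,0,-0.02,0,1]
    - [0,0,-0.022,0,1]
    - [0,0,-0.022,0,1]
    - [0,0,-0.022,0,1]

```text
time_s: 17.5
tool_pos: [0.4706, 0.0695, 0.3167]
tool_rot: [180.0, 0.0, -14.0]
force: [-3.5, -1.3, 7.2]
grip_width: 0.0553
```

carry_out:
  increments:
    - [0,0,-0.001,0,1]
    - [0,0,-0.002,0,1]
    - [0,0,-0.002,0,1]
    - [0,0,0.0,0,1]
    - [0,0,0.001,0,1]

```text
time_s: 18.0
tool_pos: [0.4708, 0.0694, 0.3171]
tool_rot: [-180.0, -0.1, -14.0]
force: [0.3, 0.3, -1.2]
grip_width: 0.0554
```

```bash
python3 w.py w10; python3 w.py s10 side
```

```text
[0.4708 0.0694 0.3171] [-1.800e+02 -5.000e-02 -1.397e+01] [ 0.3  0.3 -1.2] 0.0554 18.0
[0.4707 0.0694 0.3169] [-1.800e+02 -4.000e-02 -1.398e+01] [-0.3  0.6 -0.8] 0.0555 18.05
```

View pics/w10.png

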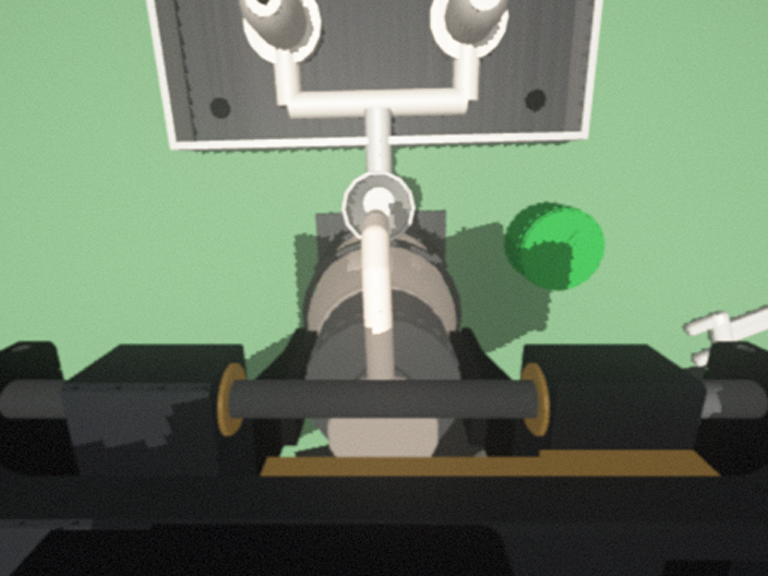

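Seated: it meets a hard stop, with the spout tip over the funnel at (377,215). I'll release and rise.

carry_out:
  increments:
    - [0,0,0,0,-1]
    - [0,0,0,0,-1]
    - [0,0,0,0,-1]
    - [0,0,0,0,-1]
    - [0,0,0.02,0,-1]
    - [0,0,0.05,0,-1]
    - [0,0,0.1,0,-1]
    - [0,0,0.12,0,-1]
    - [0,0,0.12,0,-1]

```text
time_s: 19.0
tool_pos: [0.4715, 0.0699, 0.4403]
tool_rot: [-179.9, -0.4, -14.0]
force: [-0.2, 0.0, -0.8]
grip_width: 0.0869
```

```bash
python3 w.py w11; python3 w.py s11 side; python3 w.py t11 top; python3 -c "
from f import *
print(circ('w11',(.471,.069),(.185,.2),.022), circ('w11',(.471,.069),(.16,.172),.04))
for n,c in dict(A=(.524,-.126),B=(.5357,-.267),C=(.4125,-.294)).items(): print(n,circ('t11',c,(.04,.06),.045))"
```

```text
[0.4715 0.0699 0.4403] [-179.93   -0.38  -13.98] [-0.2  0.  -0.8] 0.0869 19.0
[0.471  0.0696 0.438 ] [-179.98   -0.18  -13.98] [-0.2 -0.4 -0.6] 0.0871 19.05
[0.4706 0.0694 0.4366] [ 1.7998e+02 -2.0000e-02 -1.3980e+01] [ 0.1 -0.7  0.2] 0.087 19.1
(1161, array([0.4723, 0.0714, 0.0195]), array([0.4724, 0.0703, 0.1917])) (1314, array([0.4719, 0.0691, 0.0285]), array([0.4737, 0.0744, 0.1675]))
A (236, array([ 0.5235, -0.1258,  0.0278]), array([ 0.5235, -0.1259,  0.0491]))
B (249, array([ 0.5357, -0.2674,  0.028 ]), array([ 0.5359, -0.2665,  0.0489]))
C (262, array([ 0.4121, -0.2947,  0.0282]), array([ 0.4127, -0.2934,  0.0491]))
```

View pics/w11.png

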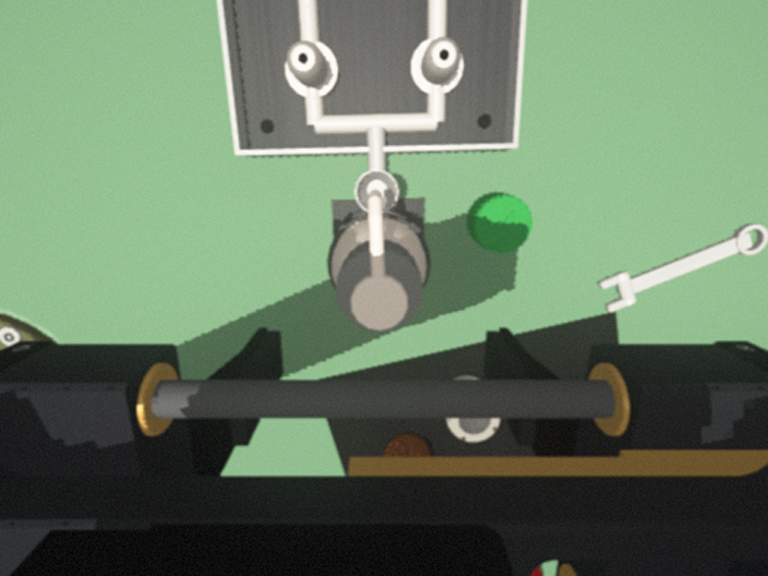

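View pics/t11.png

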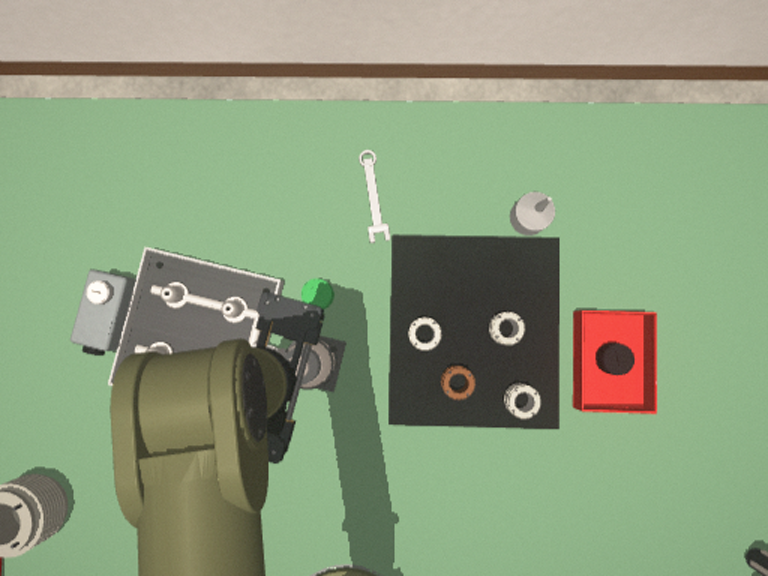

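View pics/s11.png

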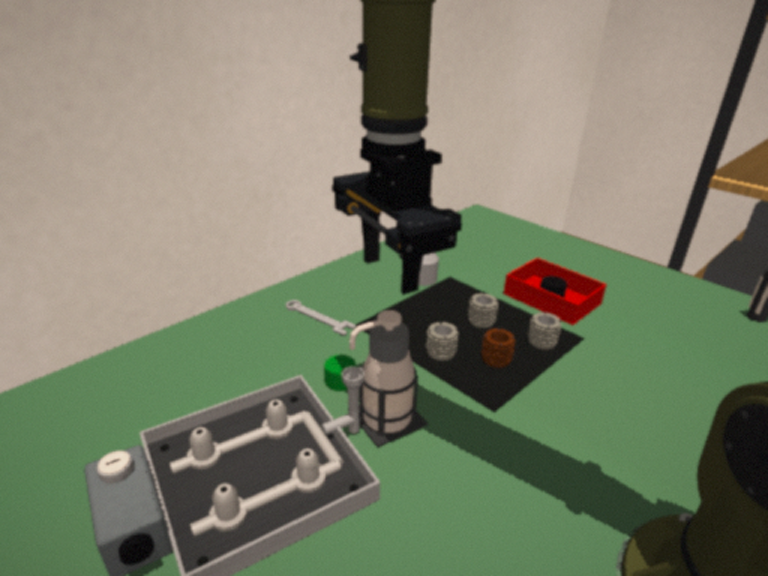

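The pump head is seated on the bottle, and the cap is visible in the bin at (615,358). The cylinders have not moved, so I'll fetch A.

carry_out:
  increments:
    - [0.0535,-0.195,0,1,-1]
    - [0.0535,-0.195,0,1,-1]
    - [0.0535,-0.195,0,1,-1]
    - [0.0535,-0.195,0,1,-1]
    - [0.0535,-0.195,0,1,-1]
    - [0.0535,-0.195,-0.03,1,-1]
    - [0.0535,-0.195,-0.08,1,-1]
    - [0.0535,-0.195,-0.12,1,-1]
    - [0.0535,-0.195,-0.14,1,-1]
    - [0.0535,-0.195,-0.14,1,-1]
    - [0.0535,-0.195,-0.14,1,-1]

```text
time_s: 20.25
tool_pos: [0.524, -0.1251, 0.2963]
tool_rot: [-180.0, 0.1, -12.9]
force: [0.0, 0.3, 0.0]
grip_width: 0.0869
```

```bash
python3 w.py w12; python3 -c "
from f import *
print(circ('w12',(.524,-.126),(.043,.06),.045))"
```

```text
[ 0.524  -0.1251  0.2963] [-1.7997e+02  9.0000e-02 -1.2940e+01] [0.  0.3 0. ] 0.0869 20.25
(2005, array([ 0.5245, -0.1254,  0.0281]), array([ 0.5248, -0.1229,  0.0497]))
```

View pics/w12.png

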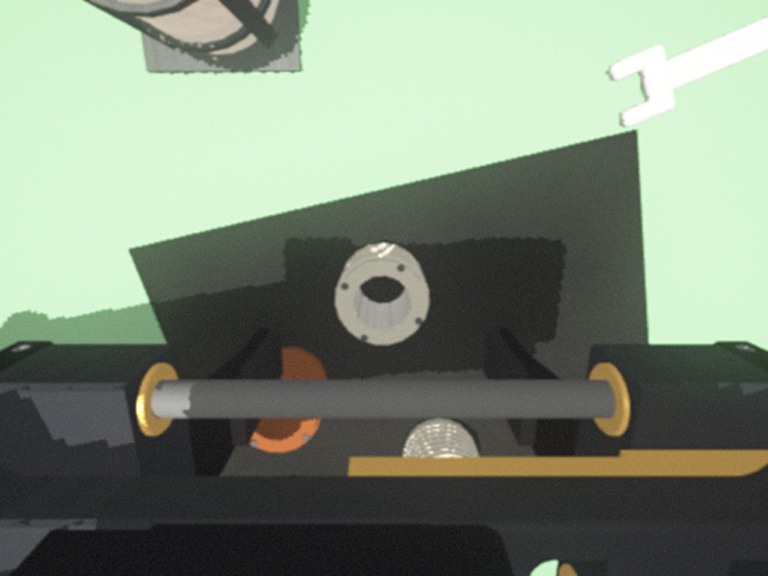

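Grey cylinder A is centred at (382,295).

carry_out:
  increments:
    - [0,0,-0.05,0,-1]
    - [0,0,-0.08,0,-1]
    - [0,0,-0.095,0,-1]
    - [0,0,-0.103,0,-1]
    - [0,0,-0.103,0,-1]
    - [0,0,-0.103,0,-1]
    - [0,0,-0.103,0,1]
    - [0,0,-0.103,0,1]
    - [0,0,-0.103,0,1]
    - [0,0,-0.103,0,1]
    - [0,0,-0.103,0,1]
    - [0,0,-0.103,0,1]
    - [0,0,-0.05,0,1]
    - [0,0,0,0,1]
    - [0,0,0.05,0,1]
    - [0,0,0.1,0,1]
    - [0,0,0.14,0,1]
    - [0,0,0.14,0,1]
  grip_force: 45

```text
time_s: 22.1
tool_pos: [0.5256, -0.1253, 0.4433]
tool_rot: [179.9, -0.7, -13.0]
force: [0.8, 0.9, -3.0]
grip_width: 0.0555
```

carry_out:
  increments:
    - [0.06,0.446,0.14,0,1]
    - [0.06,0.446,0.14,0,1]
    - [0.06,0.446,0.14,0,1]
    - [0.06,0.446,0.14,0,1]
    - [0.06,0.446,0.14,0,1]
    - [0.06,0.446,0.14,0,1]
    - [0.06,0.446,0.14,0,1]
    - [0.06,0.446,0.14,0,1]
    - [0.06,0.446,0.14,0,1]
    - [0.06,0.446,0.14,0,1]
    - [0.06,0.446,0.14,0,1]
    - [0.06,0.446,0.1,0,1]
    - [0.06,0.446,0.05,0,1]
    - [0.06,0.446,0,0,1]
    - [0.06,0.446,0,0,1]
    - [0.06,0.446,0,0,1]

```text
time_s: 23.7
tool_pos: [0.5847, 0.3191, 0.4364]
tool_rot: [179.9, 0.1, -13.1]
force: [0.5, 0.1, -1.2]
grip_width: 0.056
```

```bash
python3 w.py w13; python3 w.py s13 side
```

```text
[0.5847 0.3191 0.4364] [ 1.799e+02  7.000e-02 -1.306e+01] [ 0.5  0.1 -1.2] 0.056 23.7
[0.585 0.32  0.439] [-1.7989e+02 -1.1000e-01 -1.3050e+01] [ 0.4  0.3 -2.2] 0.0557 23.75
```

View pics/w13.png

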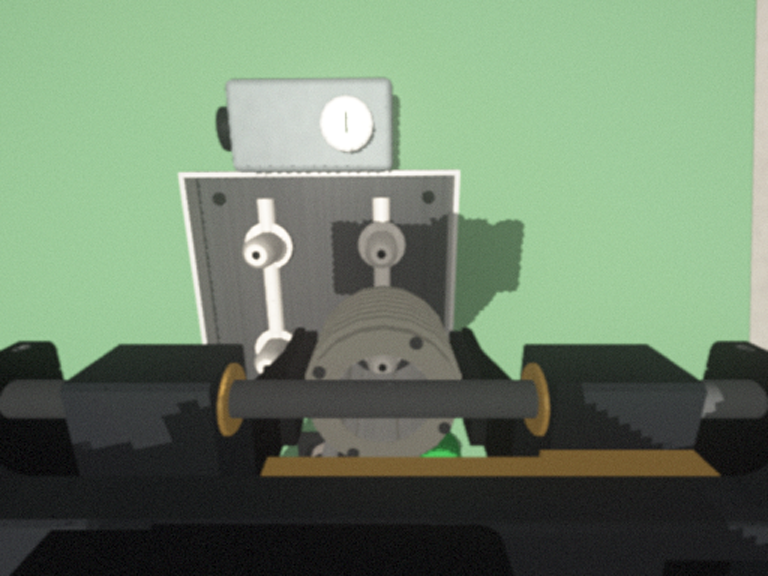

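View pics/s13.png

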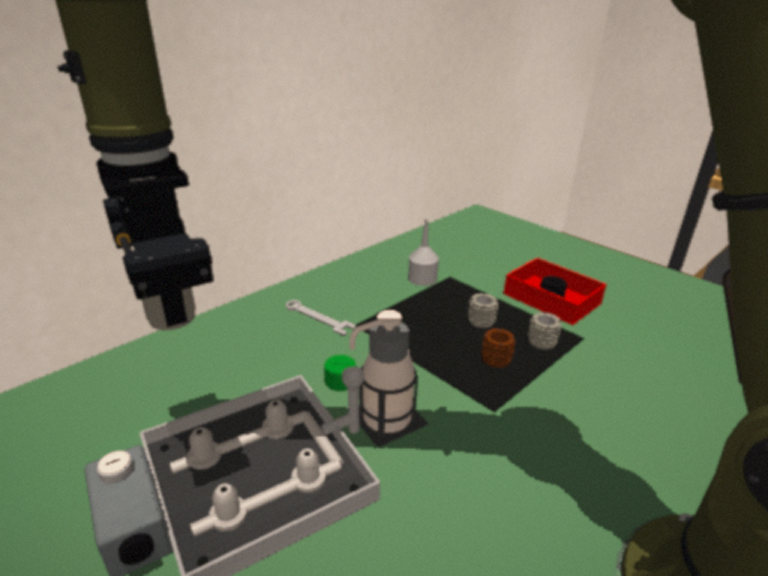

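```bash
python3 -c "
from f import *
print(hit('w13',(381,252),.06),hit('w13',(257,254),.06))
print(circ('w13',(.584,.32),(.056,.066),.022),circ('w13',(.477,.345),(.056,.066),.022))"
```

```text
[0.584  0.3205 0.06  ] [0.4773 0.3434 0.06  ]
(254, array([0.5839, 0.3195, 0.0127]), array([0.584 , 0.3204, 0.0598])) (255, array([0.4767, 0.343 , 0.0127]), array([0.4779, 0.3439, 0.0598]))
```

carry_out:
  increments:
    - [0,0,-0.05,0,1]
    - [0,0,-0.1,0,1]
    - [0,0,-0.14,0,1]
    - [0,0,-0.165,0,1]
    - [0,0,-0.175,0,1]
    - [0,0,-0.18,0,1]
    - [0,0,-0.185,0,1]
    - [0,0,-0.19,0,1]
    - [0,0,-0.195,0,1]
    - [0,0,-0.2,0,1]
    - [0,0,-0.2,0,1]

```text
time_s: 24.9
tool_pos: [0.584, 0.3202, 0.2361]
tool_rot: [180.0, 0.0, -13.0]
force: [0.3, -0.2, -2.0]
grip_width: 0.0553
```

carry_out:
  increments:
    - [0,0,-0.005,0,1]
    - [0,0,-0.01,0,1]
    - [0,0,-0.015,0,1]
    - [0,0,-0.019,0,1]
    - [0,0,-0.022,0,1]
    - [0,0,-0.024,0,1]
    - [0,0,-0.024,0,1]
    - [0,0,-0.024,0,1]

```text
time_s: 25.7
tool_pos: [0.5841, 0.3205, 0.2139]
tool_rot: [180.0, -0.0, -13.0]
force: [-3.1, -1.8, 5.0]
grip_width: 0.0555
```

carry_out:
  increments:
    - [0,0,0.001,0,-1]
    - [0,0,0.001,0,-1]
    - [0,0,0.001,0,-1]
    - [0,0,0.001,0,-1]
    - [0,0,0.03,0,-1]
    - [0,0,0.08,0,-1]
    - [0,0,0.13,0,-1]
    - [0,0,0.18,0,-1]
    - [0,0,0.22,0,-1]
    - [0,0,0.224,0,-1]
    - [0,0,0.224,0,-1]

```text
time_s: 26.8
tool_pos: [0.5842, 0.3208, 0.4383]
tool_rot: [-179.9, -0.1, -13.0]
force: [-0.4, -0.4, -0.1]
grip_width: 0.0874
```

```bash
python3 w.py w14; python3 w.py t14 top; python3 -c "
from f import *
print(circ('w14',(.584,.32),(.06,.08),.045))
for n,c in dict(B=(.5357,-.267),C=(.4125,-.294)).items(): print(n,circ('t14',c,(.04,.06),.06))"
```

```text
[0.5842 0.3208 0.4383] [-1.7989e+02 -1.4000e-01 -1.2970e+01] [-0.4 -0.4 -0.1] 0.0874 26.8
[0.5841 0.3203 0.4363] [179.98  -0.   -12.97] [-0.1  0.6 -0.9] 0.087 26.85
(1067, array([0.5856, 0.3202, 0.028 ]), array([0.5856, 0.3216, 0.0685]))
B (249, array([ 0.5357, -0.2675,  0.028 ]), array([ 0.5358, -0.2665,  0.0489]))
C (261, array([ 0.4124, -0.2948,  0.0282]), array([ 0.4125, -0.2937,  0.049 ]))
```

View pics/w14.png

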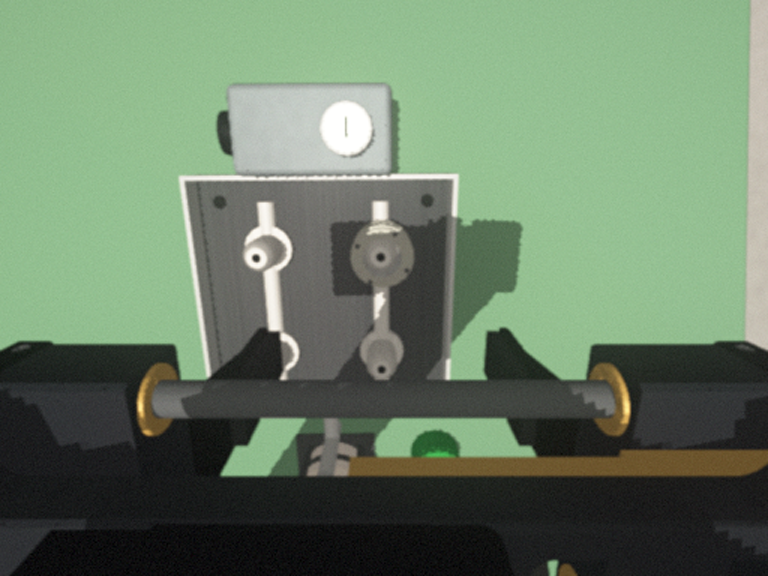

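View pics/t14.png

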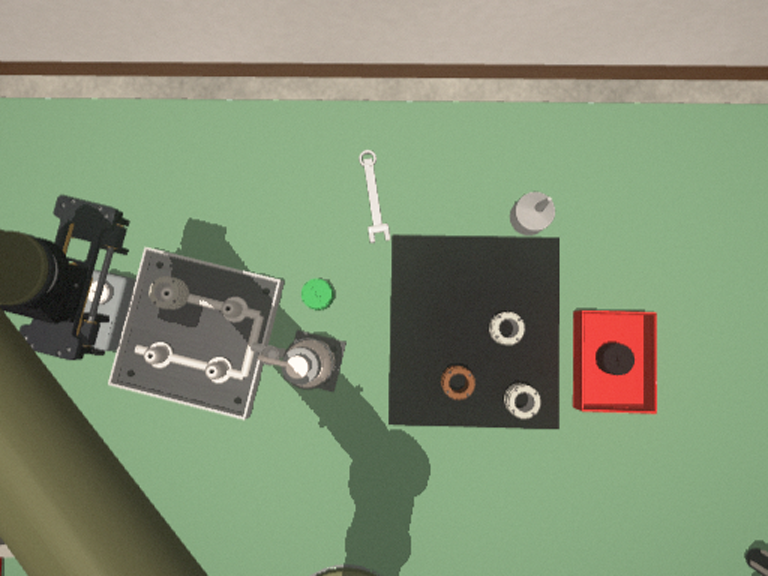

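A is seated at (381,257), with its top at 0.069 m. Now B.

carry_out:
  increments:
    - [-0.048,-0.587,0,0,-1]
    - [-0.048,-0.587,0,0,-1]
    - [-0.048,-0.587,0,0,-1]
    - [-0.048,-0.587,0,0,-1]
    - [-0.048,-0.587,0,0,-1]
    - [-0.048,-0.587,0,0,-1]
    - [-0.048,-0.587,0,0,-1]
    - [-0.048,-0.587,0,0,-1]
    - [-0.048,-0.587,0,0,-1]
    - [-0.048,-0.587,0,0,-1]
    - [-0.048,-0.587,0,0,-1]
    - [-0.048,-0.587,-0.04,0,-1]
    - [-0.048,-0.587,-0.08,0,-1]
    - [-0.048,-0.587,-0.12,0,-1]
    - [-0.048,-0.587,-0.14,0,-1]
    - [-0.048,-0.587,-0.14,0,-1]
    - [-0.048,-0.587,-0.14,0,-1]

```text
time_s: 28.6
tool_pos: [0.5359, -0.2666, 0.2959]
tool_rot: [-180.0, 0.1, -13.0]
force: [0.1, -0.9, 0.6]
grip_width: 0.087
```

```bash
python3 w.py w15; python3 -c "
from f import *
print(circ('w15',(.536,-.267),(.043,.06),.045))"
```

```text
[ 0.5359 -0.2666  0.2959] [-1.7995e+02  1.1000e-01 -1.2970e+01] [ 0.1 -0.9  0.6] 0.087 28.6
(2005, array([ 0.5365, -0.267 ,  0.0281]), array([ 0.5372, -0.2646,  0.0497]))
```

View pics/w15.png

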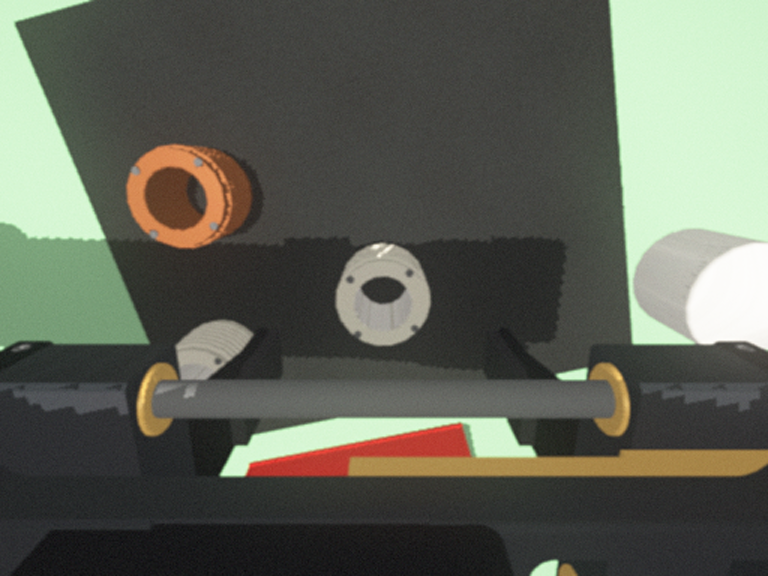

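B is centred at (383,295), and C at (215,350) is clear of the left finger.

carry_out:
  increments:
    - [0,0,-0.05,0,-1]
    - [0,0,-0.08,0,-1]
    - [0,0,-0.095,0,-1]
    - [0,0,-0.103,0,-1]
    - [0,0,-0.103,0,-1]
    - [0,0,-0.103,0,-1]
    - [0,0,-0.103,0,1]
    - [0,0,-0.103,0,1]
    - [0,0,-0.103,0,1]
    - [0,0,-0.103,0,1]
    - [0,0,-0.103,0,1]
    - [0,0,-0.103,0,1]
    - [0,0,-0.05,0,1]
    - [0,0,0,0,1]
    - [0,0,0.05,0,1]
    - [0,0,0.1,0,1]
    - [0,0,0.14,0,1]
    - [0,0,0.14,0,1]
  grip_force: 45

```text
time_s: 30.45
tool_pos: [0.5376, -0.2664, 0.4439]
tool_rot: [179.8, -0.7, -13.0]
force: [1.1, -0.2, -1.7]
grip_width: 0.0559
```

carry_out:
  increments:
    - [-0.059,0.612,0,0,1]
    - [-0.059,0.612,0,0,1]
    - [-0.059,0.612,0,0,1]
    - [-0.059,0.612,0,0,1]
    - [-0.059,0.612,0,0,1]
    - [-0.059,0.612,0,0,1]
    - [-0.059,0.612,0,0,1]
    - [-0.059,0.612,0,0,1]
    - [-0.059,0.612,0,0,1]
    - [-0.059,0.612,0,0,1]
    - [-0.059,0.612,0,0,1]
    - [-0.059,0.612,0,0,1]
    - [-0.059,0.612,0,0,1]
    - [-0.059,0.612,0,0,1]
    - [-0.059,0.612,0,0,1]
    - [-0.059,0.612,-0.04,0,1]
    - [-0.059,0.612,-0.08,0,1]
    - [-0.059,0.612,-0.12,0,1]
    - [-0.059,0.612,-0.12,0,1]

```text
time_s: 32.35
tool_pos: [0.4769, 0.3409, 0.3111]
tool_rot: [179.5, 0.4, -13.2]
force: [-0.1, -1.3, -2.4]
grip_width: 0.0557
```

```bash
python3 w.py w16;  python3 w.py t16 top; python3 -c "
from f import *
print(circ('t16',(.4125,-.294),(.04,.06),.06))"
```

```text
[0.4769 0.3409 0.3111] [179.47   0.36 -13.18] [-0.1 -1.3 -2.4] 0.0557 32.35
[0.4775 0.3425 0.3145] [179.71   0.18 -13.15] [ 0.7  0.1 -0.9] 0.0559 32.4
(263, array([ 0.4117, -0.2947,  0.0281]), array([ 0.4126, -0.2934,  0.049 ]))
```

View pics/w16.png

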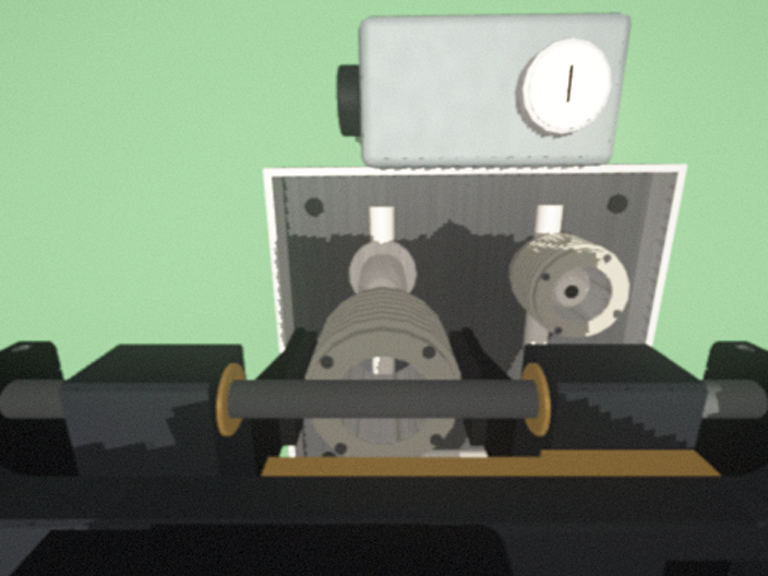

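carry_out:
  increments:
    - [0,0,-0.02,0,1]
    - [0,0,-0.04,0,1]
    - [0,0,-0.052,0,1]
    - [0,0,-0.06,0,1]
    - [0,0,-0.065,0,1]
    - [0,0,-0.07,0,1]
    - [0,0,-0.075,0,1]
    - [0,0,-0.08,0,1]
    - [0,0,-0.08,0,1]

```text
time_s: 33.35
tool_pos: [0.477, 0.3452, 0.2361]
tool_rot: [180.0, 0.0, -13.0]
force: [-0.7, 0.0, -2.0]
grip_width: 0.0559
```

carry_out:
  increments:
    - [0,0,-0.005,0,1]
    - [0,0,-0.01,0,1]
    - [0,0,-0.015,0,1]
    - [0,0,-0.019,0,1]
    - [0,0,-0.022,0,1]
    - [0,0,-0.024,0,1]
    - [0,0,-0.024,0,1]
    - [0,0,-0.024,0,1]

```text
time_s: 34.15
tool_pos: [0.477, 0.3455, 0.2139]
tool_rot: [179.9, -0.0, -13.0]
force: [-5.1, -4.3, 8.9]
grip_width: 0.056
```

carry_out:
  increments:
    - [0,0,0.001,0,-1]
    - [0,0,0.001,0,-1]
    - [0,0,0.001,0,-1]
    - [0,0,0.001,0,-1]
    - [0,0,0.03,0,-1]
    - [0,0,0.08,0,-1]
    - [0,0,0.13,0,-1]
    - [0,0,0.18,0,-1]
    - [0,0,0.22,0,-1]
    - [0,0,0.224,0,-1]
    - [0,0,0.224,0,-1]

```text
time_s: 35.25
tool_pos: [0.4773, 0.3457, 0.4379]
tool_rot: [-179.9, -0.1, -13.0]
force: [-0.2, 0.4, -0.9]
grip_width: 0.087
```

```bash
python3 w.py w17; python3 w.py t17 top; python3 -c "
from f import *
print(circ('w17',(.477,.345),(.06,.08),.045))
print(circ('t17',(.4125,-.294),(.04,.06),.06))"
```

```text
[0.4773 0.3457 0.4379] [-1.799e+02 -1.300e-01 -1.298e+01] [-0.2  0.4 -0.9] 0.087 35.25
[0.4772 0.3453 0.4362] [ 1.7997e+02 -1.0000e-02 -1.2980e+01] [-0.3 -0.9  0.3] 0.0874 35.3
(1081, array([0.4782, 0.3444, 0.028 ]), array([0.4782, 0.3458, 0.0684]))
(265, array([ 0.4121, -0.295 ,  0.028 ]), array([ 0.4127, -0.2936,  0.049 ]))
```

View pics/w17.png

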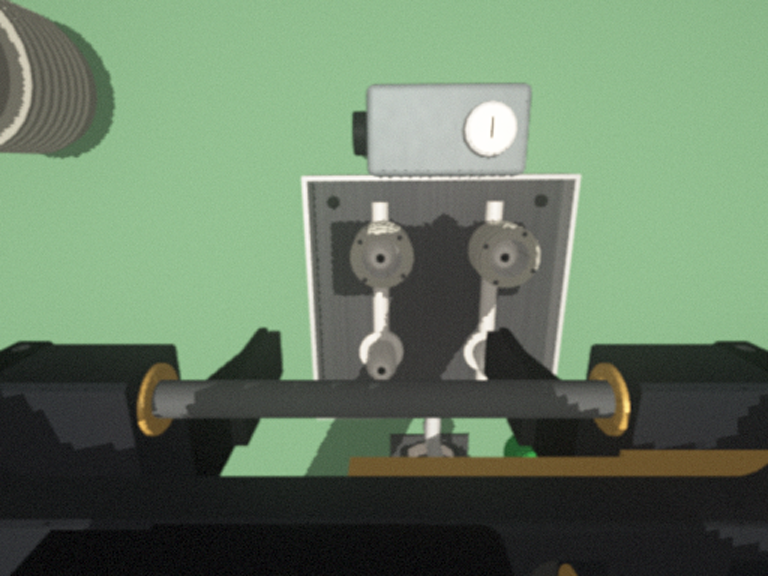

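carry_out:
  increments:
    - [-0.065,-0.639,0,0,-1]
    - [-0.065,-0.639,0,0,-1]
    - [-0.065,-0.639,0,0,-1]
    - [-0.065,-0.639,0,0,-1]
    - [-0.065,-0.639,0,0,-1]
    - [-0.065,-0.639,0,0,-1]
    - [-0.065,-0.639,0,0,-1]
    - [-0.065,-0.639,0,0,-1]
    - [-0.065,-0.639,0,0,-1]
    - [-0.065,-0.639,0,0,-1]
    - [-0.065,-0.639,0,0,-1]
    - [-0.065,-0.639,0,0,-1]
    - [-0.065,-0.639,0,0,-1]
    - [-0.065,-0.639,0,0,-1]
    - [-0.065,-0.639,0,0,-1]
    - [-0.065,-0.639,-0.05,0,-1]
    - [-0.065,-0.639,-0.1,0,-1]
    - [-0.065,-0.639,-0.14,0,-1]
    - [-0.065,-0.639,-0.14,0,-1]
    - [-0.065,-0.639,-0.14,0,-1]

```text
time_s: 37.35
tool_pos: [0.4126, -0.2923, 0.297]
tool_rot: [-179.9, 0.1, -12.9]
force: [0.3, -0.3, 0.0]
grip_width: 0.0869
```

```bash
python3 w.py w18; python3 -c "
from f import *
print(circ('w18',(.412,-.294),(.043,.06),.045))"
```

```text
[ 0.4126 -0.2923  0.297 ] [-1.7994e+02  5.0000e-02 -1.2850e+01] [ 0.3 -0.3  0. ] 0.0869 37.35
(1984, array([ 0.413 , -0.2943,  0.0282]), array([ 0.4137, -0.292 ,  0.0497]))
```

View pics/w18.png

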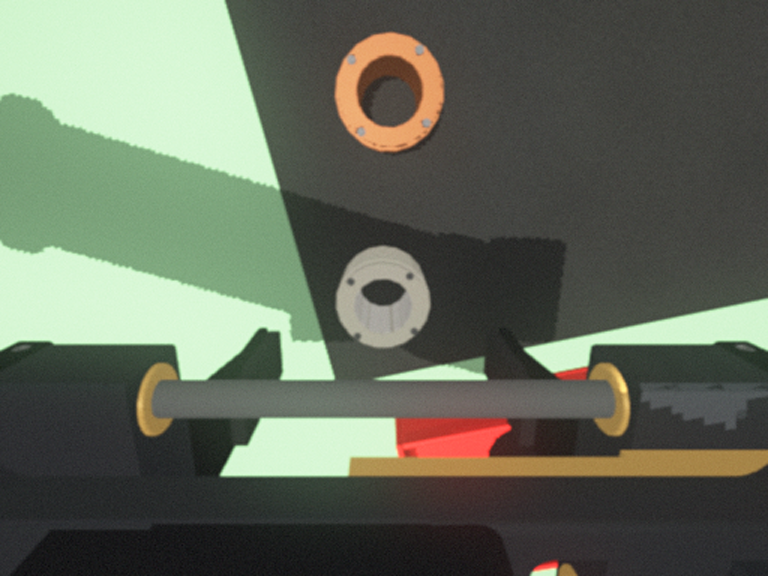

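B is seated (top 0.068 m, at (381,257) in that view), and C is centred at (383,297).

carry_out:
  increments:
    - [0,0,-0.05,0,-1]
    - [0,0,-0.08,0,-1]
    - [0,0,-0.095,0,-1]
    - [0,0,-0.103,0,-1]
    - [0,0,-0.103,0,-1]
    - [0,0,-0.103,0,-1]
    - [0,0,-0.103,0,1]
    - [0,0,-0.103,0,1]
    - [0,0,-0.103,0,1]
    - [0,0,-0.103,0,1]
    - [0,0,-0.103,0,1]
    - [0,0,-0.103,0,1]
    - [0,0,-0.05,0,1]
    - [0,0,0,0,1]
    - [0,0,0.05,0,1]
    - [0,0,0.1,0,1]
    - [0,0,0.14,0,1]
    - [0,0,0.14,0,1]
  grip_force: 45

```text
time_s: 39.2
tool_pos: [0.4135, -0.2939, 0.4433]
tool_rot: [179.7, -0.6, -13.0]
force: [0.0, 0.8, -2.1]
grip_width: 0.056
```

carry_out:
  increments:
    - [0.147,0.507,0,0,1]
    - [0.147,0.507,0,0,1]
    - [0.147,0.507,0,0,1]
    - [0.147,0.507,0,0,1]
    - [0.147,0.507,0,0,1]
    - [0.147,0.507,0,0,1]
    - [0.147,0.507,0,0,1]
    - [0.147,0.507,0,0,1]
    - [0.147,0.507,0,0,1]
    - [0.147,0.507,0,0,1]
    - [0.147,0.507,0,0,1]
    - [0.147,0.507,0,0,1]
    - [0.147,0.507,0,0,1]
    - [0.147,0.507,0,0,1]
    - [0.147,0.507,-0.04,0,1]
    - [0.147,0.507,-0.08,0,1]
    - [0.147,0.507,-0.12,0,1]
    - [0.147,0.507,-0.12,0,1]
    - [0.147,0.507,-0.12,0,1]

```text
time_s: 41.1
tool_pos: [0.5595, 0.212, 0.3173]
tool_rot: [180.0, 0.0, -13.1]
force: [0.9, 0.2, -2.3]
grip_width: 0.056
```

```bash
python3 w.py w19; python3 -c "
from f import *
print(circ('w19',(.584,.32),(.06,.08),.045),circ('w19',(.477,.345),(.06,.08),.045))"
```

```text
[0.5595 0.212  0.3173] [ 1.7995e+02  1.0000e-02 -1.3090e+01] [ 0.9  0.2 -2.3] 0.056 41.1
(3349, array([0.5855, 0.3201, 0.0281]), array([0.5855, 0.3203, 0.0685])) (3785, array([0.4785, 0.3443, 0.0281]), array([0.4796, 0.3444, 0.0683]))
```

View pics/w19.png

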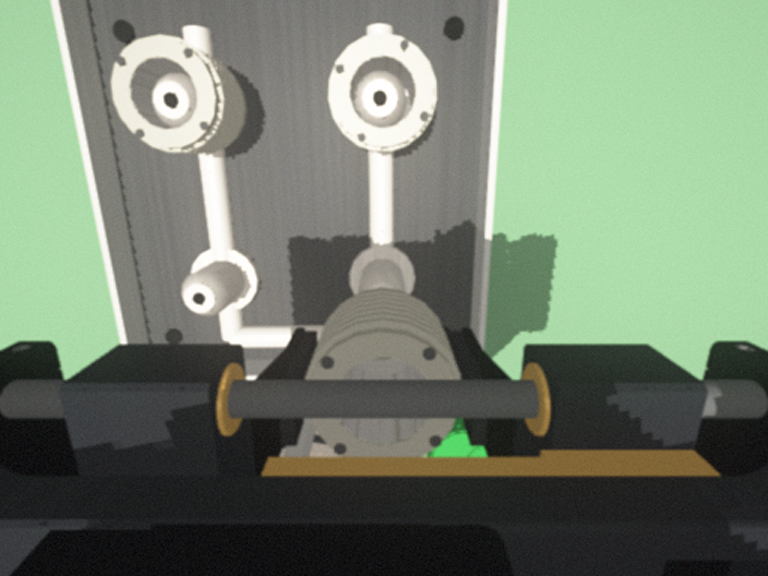

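carry_out:
  increments:
    - [0,0,-0.02,0,1]
    - [0,0,-0.04,0,1]
    - [0,0,-0.052,0,1]
    - [0,0,-0.06,0,1]
    - [0,0,-0.065,0,1]
    - [0,0,-0.07,0,1]
    - [0,0,-0.075,0,1]
    - [0,0,-0.08,0,1]
    - [0,0,-0.08,0,1]

```text
time_s: 42.05
tool_pos: [0.5589, 0.2133, 0.2361]
tool_rot: [180.0, 0.0, -13.0]
force: [-0.3, 0.1, -1.3]
grip_width: 0.0558
```

carry_out:
  increments:
    - [0,0,-0.005,0,1]
    - [0,0,-0.01,0,1]
    - [0,0,-0.015,0,1]
    - [0,0,-0.019,0,1]
    - [0,0,-0.022,0,1]
    - [0,0,-0.024,0,1]
    - [0,0,-0.024,0,1]
    - [0,0,-0.024,0,1]

```text
time_s: 42.85
tool_pos: [0.559, 0.2135, 0.2139]
tool_rot: [179.9, -0.0, -13.0]
force: [-2.8, -1.0, 7.2]
grip_width: 0.0559
```

carry_out:
  increments:
    - [0,0,0.001,0,-1]
    - [0,0,0.001,0,-1]
    - [0,0,0.001,0,-1]
    - [0,0,0.001,0,-1]
    - [0,0,0.03,0,-1]
    - [0,0,0.08,0,-1]
    - [0,0,0.13,0,-1]
    - [0,0,0.18,0,-1]
    - [0,0,0.22,0,-1]
    - [0,0,0.234,0,-1]
    - [0,0,0.234,0,1]
    - [0,0,0.234,0,1]

```text
time_s: 44.05
tool_pos: [0.559, 0.213, 0.4451]
tool_rot: [179.9, 0.1, -13.0]
force: [0.0, 0.7, -0.6]
grip_width: 0.0779
```

carry_out:
  increments:
    - [-0.089,-0.1436,0,0,1]
    - [-0.089,-0.1436,0,0,1]
    - [-0.089,-0.1436,0,0,1]
    - [-0.089,-0.1436,0,0,1]
    - [-0.089,-0.1436,0,0,1]
    - [-0.089,-0.1436,0,0,1]
    - [-0.089,-0.1436,0,0,1]
    - [-0.089,-0.1436,0,0,1]

```text
time_s: 44.85
tool_pos: [0.4705, 0.0711, 0.4463]
tool_rot: [-179.9, 0.1, -12.8]
force: [-0.2, 0.8, -0.5]
grip_width: 0.0149
```

```bash
python3 w.py w20; python3 w.py t20 top; python3 w.py s20 side; python3 -c "
from f import *
print(circ('w20',(.56,.213),(.06,.08),.045))
print(circ('w20',(.4715,.069),(.185,.2),.022))
for c in [(.584,.32),(.477,.345),(.56,.213)]:print(circ('t20',c,(.06,.08),.045))"
```

```text
[0.4705 0.0711 0.4463] [-1.7994e+02  7.0000e-02 -1.2810e+01] [-0.2  0.8 -0.5] 0.0149 44.85
[0.4705 0.071  0.4464] [-1.7994e+02  6.0000e-02 -1.2820e+01] [-0.5 -0.8 -0.1] 0.0107 44.9
[0.4704 0.0708 0.4464] [-1.7995e+02  6.0000e-02 -1.2840e+01] [0.1 0.3 0.3] 0.0076 44.95
(1519, array([0.5606, 0.2123, 0.0283]), array([0.5595, 0.2118, 0.0683]))
(1103, array([0.4722, 0.0713, 0.0196]), array([0.4724, 0.0703, 0.1917]))
(297, array([0.5844, 0.3182, 0.0279]), array([0.5847, 0.3173, 0.0676]))
(121, array([0.483 , 0.3419, 0.0262]), array([0.4927, 0.3408, 0.0684]))
(281, array([0.5598, 0.2112, 0.0282]), array([0.5595, 0.2101, 0.0679]))
```

View pics/w20.png

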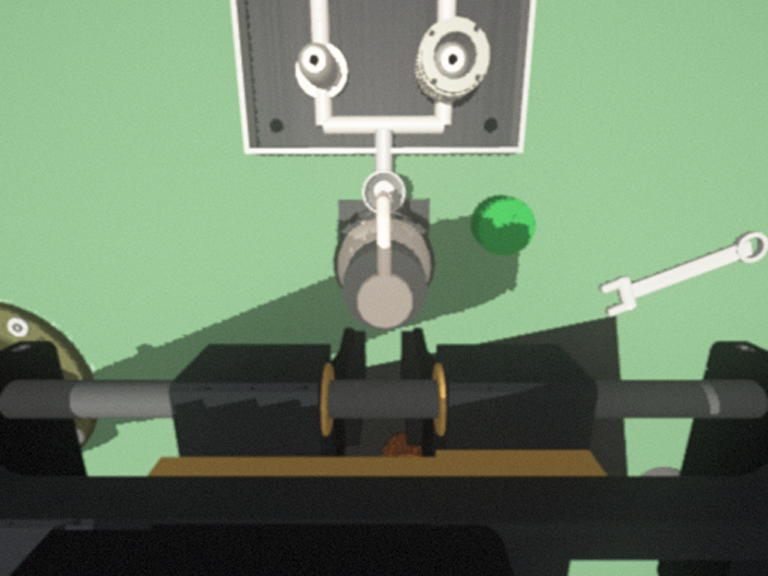

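View pics/s20.png

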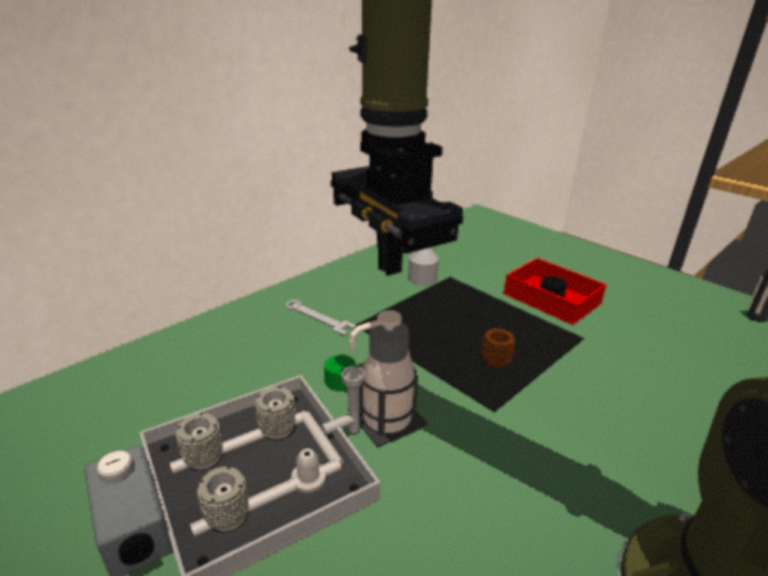

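View pics/t20.png

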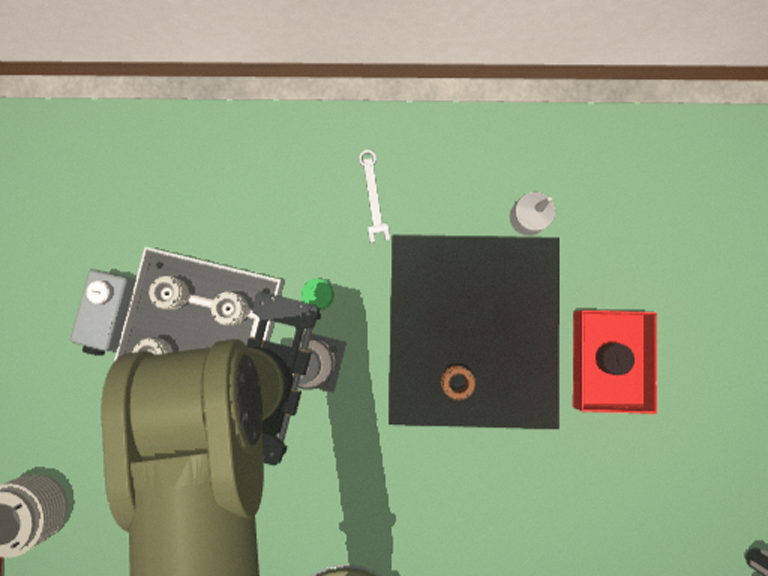

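All three cylinders are seated, the cap is in the bin, and only the brown part is left on the mat. I'll bring the closed fingertips down to the plunger.

carry_out:
  increments:
    - [0,0,-0.03,0,1]
    - [0,0,-0.05,0,1]
    - [0,0,-0.06,0,1]
    - [0,0,-0.066,0,1]
    - [0,0,-0.07,0,1]
    - [0,0,-0.073,0,1]
    - [0,0,-0.076,0,1]
    - [0,0,-0.076,0,1]
    - [0,0,-0.076,0,1]

```text
time_s: 45.9
tool_pos: [0.4705, 0.0699, 0.3717]
tool_rot: [-180.0, -0.1, -13.0]
force: [-1.6, -0.7, 4.6]
grip_width: 0.0007
```

carry_out:
  increments:
    - [0,0,-0.003,0,1]
    - [0,0,-0.006,0,1]
    - [0,0,-0.009,0,1]
    - [0,0,-0.012,0,1]
    - [0,0,-0.014,0,1]
    - [0,0,-0.014,0,1]
    - [0,0,-0.014,0,1]

```text
time_s: 46.6
tool_pos: [0.4708, 0.0704, 0.3613]
tool_rot: [179.9, -0.1, -13.0]
force: [-11.1, -1.7, 30.1]
grip_width: 0.0003
```

carry_out:
  increments:
    - [0,0,0,0,1]
    - [0,0,0,0,1]
    - [0,0,0.005,0,1]
    - [0,0,0.01,0,1]
    - [0,0,0.015,0,1]
    - [0,0,0.02,0,1]
    - [0,0,0.025,0,1]
    - [0,0,0.03,0,1]
    - [0,0,0.03,0,1]
    - [0,0,0.03,0,1]
    - [0,0,0.03,0,1]

```text
time_s: 47.7
tool_pos: [0.47, 0.0697, 0.3864]
tool_rot: [180.0, 0.0, -13.0]
force: [0.0, -0.1, -0.0]
grip_width: 0.0005
```

```bash
python3 w.py w21; python3 -c "
from f import *
print(circ('w21',(.4715,.069),(.175,.2),.022))"
```

```text
[0.47   0.0697 0.3864] [ 1.7999e+02  3.0000e-02 -1.2980e+01] [ 0.  -0.1 -0. ] 0.0005 47.7
(857, array([0.4728, 0.0733, 0.0175]), array([0.4744, 0.0781, 0.1913]))
```

View pics/w21.png

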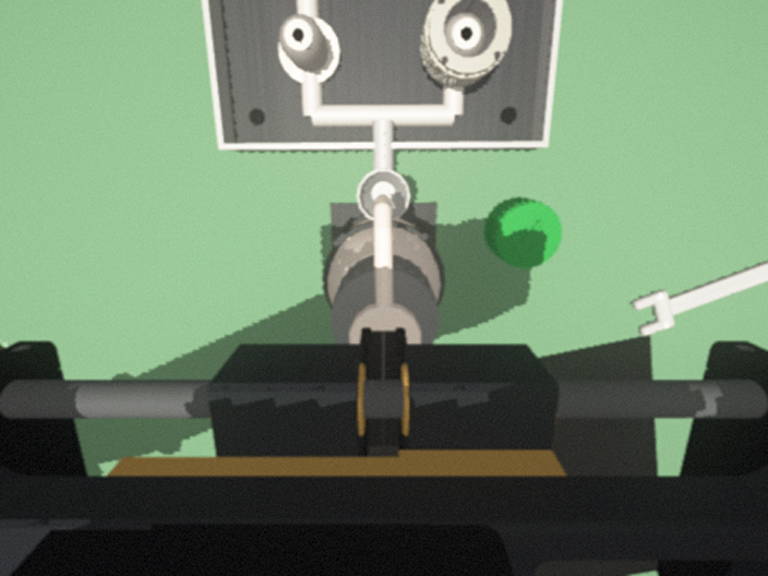

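The plunger is back up, with its top at 0.191 m. The spout is still over the funnel at (383,190). Now the second stroke.

carry_out:
  increments:
    - [0,0,-0.01,0,1]
    - [0,0,-0.016,0,1]
    - [0,0,-0.019,0,1]
    - [0,0,-0.022,0,1]
    - [0,0,-0.025,0,1]
    - [0,0,-0.028,0,1]
    - [0,0,-0.03,0,1]
    - [0,0,-0.03,0,1]
    - [0,0,-0.03,0,1]
    - [0,0,-0.03,0,1]
    - [0,0,-0.03,0,1]

```text
time_s: 48.85
tool_pos: [0.4706, 0.0703, 0.3612]
tool_rot: [179.9, -0.1, -13.0]
force: [-12.3, -1.7, 33.3]
grip_width: 0.0004
```

carry_out:
  increments:
    - [0,0,0.005,0,1]
    - [0,0,0.01,0,1]
    - [0,0,0.015,0,1]
    - [0,0,0.02,0,1]
    - [0,0,0.03,0,1]
    - [0,0,0.06,0,1]
    - [0,0,0.1,0,1]
    - [0,0,0.1,0,1]
    - [-0.03,-0.2,0.1,0,1]
    - [-0.03,-0.2,0.1,0,1]
    - [-0.03,-0.2,0.1,0,1]
    - [-0.03,-0.2,0.1,0,1]
    - [-0.03,-0.2,0.1,0,1]
    - [-0.03,-0.2,0.1,0,1]
    - [-0.03,-0.2,0.1,0,1]

```text
time_s: 50.35
tool_pos: [0.4404, -0.1289, 0.4565]
tool_rot: [-180.0, 0.0, -12.9]
force: [0.9, 0.6, -0.7]
grip_width: 0.0005
```

```bash
python3 w.py t22 top; python3 w.py s22 side; python3 -c "
from f import *
for c in [(.584,.32),(.477,.345),(.56,.213)]:print(circ('t22',c,(.06,.08),.045))
print(circ('t22',(.4715,.069),(.18,.2),.022),circ('t22',(.4715,.069),(.16,.172),.04),circ('t22',(.483,-.45),(.03,.047),.05))"
```

```text
[ 0.4404 -0.1289  0.4565] [-1.7996e+02  3.0000e-02 -1.2870e+01] [ 0.9  0.6 -0.7] 0.0005 50.35
[ 0.4405 -0.1285  0.4567] [-1.7998e+02  1.0000e-02 -1.2810e+01] [-1.   0.6  0.9] 0.0001 50.4
(282, array([0.5848, 0.3189, 0.028 ]), array([0.5846, 0.3171, 0.0683]))
(292, array([0.4776, 0.3398, 0.0279]), array([0.4774, 0.3388, 0.0679]))
(289, array([0.5604, 0.2113, 0.0285]), array([0.5598, 0.21  , 0.0676]))
(194, array([0.4726, 0.0702, 0.0196]), array([0.4715, 0.068 , 0.1909])) (288, array([0.4715, 0.0675, 0.0283]), array([0.4724, 0.0638, 0.1669])) (385, array([ 0.4868, -0.4544,  0.0278]), array([ 0.487 , -0.4532,  0.0412]))
```

View pics/t22.png

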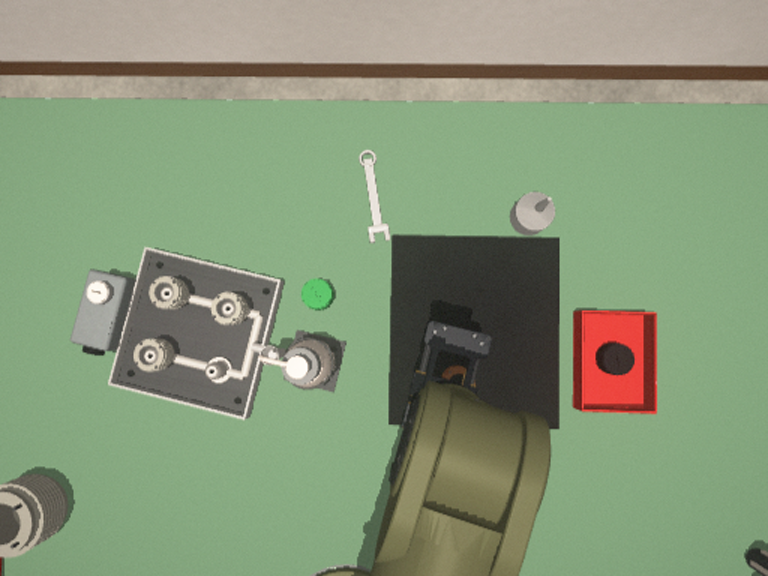

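View pics/s22.png

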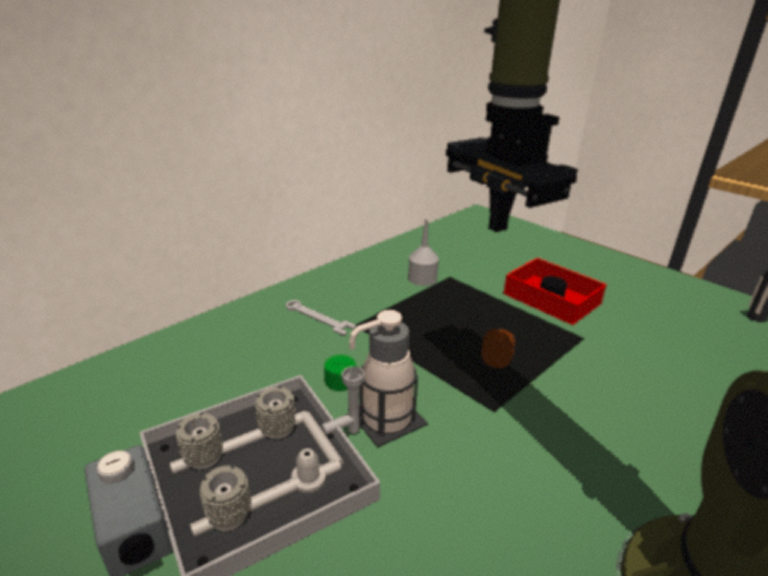

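```bash
python3 -c "
from h import *
env.sign_off()"
```

```text
the job is handed in; nothing more can be done
```

The washer is ready and the job was handed in at about 50 s. No verdict is reported back.

**What I did**
- **Cap:** I pressed it to its stop, turned it 61° anticlockwise, lifted it off and set it in the red bin.
- **Pump head:** I pushed it down onto the neck until it met a hard stop, with its spout over the funnel.
- **Cylinders:** only three grey ones were present, and each was pushed down onto its own spigot. None had been knocked aside.
- **Dosing:** I gave two strokes, each pressed to the stop at 30–33 N, about 12 mm down, and let up again.

**Last checks**
- **Cap in the bin:** it stands upright, about 4 mm from the bin's centre.
- **Plunger:** it is up, with its top at 0.191 m as expected.
- **Cylinders:** their tops measured 0.068 m from above against 0.070 m expected. They sat at the right height (tool at 0.214 m) when released.
- **Left alone:** the oil can, spanner, green cap and brown part look undisturbed in the last pictures. The arm was clear of everything.

**Disagreement:** the camera and arm positions differed by about 1–2 mm, and by about 5 mm for one far cylinder in the top view. The wrist camera agreed with the arm to about 1.5 mm on all three cylinders. I relied on the arm and wrist readings.

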